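Pack a slab phantom tight for a badge dose check

ROBOT

A 6-joint arm with a two-finger parallel gripper is mounted at the origin on the work surface. World frame = base frame: x ahead of the robot, y to its left, z up, the work surface at z = 0. Lengths are in m, angles in rad, forces in N, time in s.
With the tool pointing down it reaches from about 0.25 to 0.775 m from the base axis. Payload 4 kg.
Tool frame: the origin (TCP) lies at the very end of the fingers, on their centre line; the grasp point (between the pads) lies 19 mm behind it; y points along the fingers, z is the direction in which the jaws open and shut, and the axes are right-handed (so a half turn about y gives the same grasp; the last joint's range is limited). The gripper opens to 94 mm and grips with 3 to 60 N. Pads are 16 mm wide; open, the fingers measure 119 mm over their backs; the gripper's body (75 mm by 177 mm) begins 78 mm behind the grasp point.
Start: joints at [-1.207, 0.087, 1.371, -0, 1.684, -0.103], TCP at [0.248, -0.491, 0.206] pointing down, gripper open.
Joint ranges: [-3.1, 3.1], [-0.76, 2.03], [0.27, 2.55], [-1.08, 4.22], [0.17, 2.65], [-2.57, 2.57]. Speed limits (rad/s): [2.79, 2.79, 3.14, 3.14, 3.14, 3.14].

INTERFACE

Orientations are given as a rotation vector (axis times angle).
In Python, from workcell import ctrl gives the robot as it stands.
- The arm moves only by the tool servo_tool, never from a script. Its argument "targets" is a list of rows, each an object of numbers: "tx", "ty", "tz": the shift along the tool's x, y, z normalised to -1 to 1, where 1 is 0.4 m; "wx", "wy", "wz": the turn, a rotation vector about the tool's x, y, z normalised to -1 to 1, where 1 is 180 degrees; "claw": the opening, from 0 (shut) to 1 (fully open). A call has 1 to 5 rows; each row is the pose to reach, as a shift and turn from the pose measured when the call began, along the tool's axes at that moment, turning the shorter way round; what a row does not reach only later rows make up. A row lasts 1/12 s, in which the tool goes at most 41.7 mm and 7.16 degrees, less where a joint would pass 70% of its speed; a pose out of reach is approached as far as the arm can. A call with a number of a shift or a turn outside -1 to 1 is refused whole. A call with a gripper value outside its range is refused whole. The fingers move at their own pace and stop on an object; the grip force is fixed at half the most. Time passes only in rows, so rows that repeat a pose let the fingers close. It gives the time, the measured TCP pose, the force and the opening at its end, in the units of the state.
- ctrl.observe(): the state, without advancing time (a new reading comes with each control period).
- ctrl.get_image(name): name is "scene" or "top" or "wrist"; returns the picture (480x640x3 uint8, red, green, blue); there is no depth.
- ctrl.calibration(name): a dict with "camera_matrix" (3x3 intrinsics, pixels), "rvec" (rotation vector, rad) and "tvec" (3), from world to camera coordinates, as OpenCV has them. Camera axes: x right, y down, z forward; pixel columns grow to the right and rows downward; lengths in m; the calibration is good to about 2 mm. The wrist camera is an equidistant fisheye: a pixel r from the principal point sees the ray r / f radians off the axis. A picture is of the moment at which its call begins: read the wrist's pose just before it. calibration takes no time and is no camera call; for the wrist camera it gives the pose at the moment of the call.
- ctrl.job_done(): hands the job in, once; it reports no verdict.
The state is a dict: "time": time; "qpos": joint angles; "qvel": joint speeds; "joint_efforts": joint torques, N m; "position": TCP position; "tool_rot": TCP orientation; "force": force on the tool from outside, world axes, zero at the start; "wrist_torque": the same for the moment, N m; "opening": finger opening in m.
Only numpy, scipy, OpenCV 4.12 (cv2) and the standard library are available. Lean on these libraries where they do the work, as an engineer would, in place of code of your own. Each camera call takes 0.05 s, during which the arm holds its last target. There are 200 camera calls.

TASK

Get the slab phantom ready for the badge dose check. First take the pink badge holder from its stand, hang it by its eye on the brass peg of the phantom frame and let go of it; then stand cream spacer plates from the rack, one at a time, in the gap between the frosted block and the aluminium end stop, as many as it takes (one or two) for the blue wedge, pushed thin end down between the plates and the end stop, to jam tight before it is all the way in. Finish while still holding the wedge and pressing it down, so that block, plates and wedge are held tight with no gap between them; leave the lead pig, the torch and the clip box where they are.

Things in the scene. Friction and masses are not known exactly. Their poses are not given: they have to be found in the camera images.
- frame: Grey phantom frame, fixed. Base 140 (x) x 185 (y) x 15 thick; origin on its underside, below the pack's centre line; the base's top (15 above the origin) carries the pack. Frame +y is the pack's direction: face plate at y -72 to -60, then the frosted block, the gap, and the end stop. Two low lips along the sides (inner faces at x +-62) stand 10 above the base's top.
- face_plate: Light grey upright plate fixed at the frame's -y end, 120 (x) x 12 (y) x 80 tall; origin at the centre of its underside (15 above the table), axes as the frame's. The brass peg sticks out of its outer (-y) face.
- peg_root (a point): Where the brass peg (straight round bar, 5 in diameter) leaves the face plate, 78 above the table.
- peg_tip (a point): Free end of the brass peg: 40 farther out (frame -y) and 10.7 higher than its root, about 89 above the table, so the peg slopes up 15 degrees outwards.
- end_stop: Aluminium end stop, bolted to the base and immovable during the job: upright plate 120 (x) x 12 (y) x 84 tall with a foot, gussets and two black nuts on its +y side. Origin: bottom edge of the inner (-y) face, in its middle, on the base's top (15 above the table); axes as the frame's. It stands at another distance in each run: the gap to the block is 16 to 30.
- phantom: Frosted pale blue acrylic block (the phantom), loose on the base, about 0.8 kg, 110 (x) x 80 (y) x 80 tall; origin at the centre of its underside, axes as the frame's. It starts within 1 of the face plate; its +y face, 40 from its origin, bounds the gap.
- rack: Walnut rack, fixed, 120 x 120; three parallel slots along its x axis, 34 apart in y, hold the two plates and the wedge upright in changing order. Slot floor 10 above the table, slot walls up to 45 above the table.
- plate_a: Cream spacer plate, loose, 75 g, standing upright: 100 (x) x 8 thick (y) x 80 tall, with a finger tab 24 (x) x 8 (y) rising 40 above its top edge at x = -37. Origin at the centre of the underside of the plate, z up.
- plate_a_tab (a point): Middle of the top of plate_a's tab, 120 above the plate's underside.
- plate_b: Second cream spacer plate, as plate_a but with the tab at x = +37, so that the tabs of plates side by side do not meet.
- plate_b_tab (a point): Middle of the top of plate_b's tab, 120 above the plate's underside.
- wedge: Blue plastic wedge, loose, 110 g, thin edge down: 90 wide (x), 84 tall, 3 thick at the lower edge growing evenly to 17 at the top. Its -y face is flat, upright, at y = -4.4; its +y face slopes. Origin level with the lower edge. Tab 24 (x) x 12 (y, -2 to +10) on its top, to 124 above the lower edge. Closes gaps of 5 to 16 and jams under a push of about 10 N; in a wider gap it drops right in.
- wedge_tab (a point): Middle of the top of the wedge's tab: 4 in y from the wedge's origin, 124 above its lower edge.
- stand: Small walnut desk stand, fixed, base 70 (x) x 56 (y) x 8, with two jaws 26 wide (x) and 16 tall; the badge holder stands upright between them, on the base, 8 above the table.
- badge: Pink plastic badge holder, loose, 35 g, upright: body 40 wide (x) x 10 thick (y) x 42 tall, above it an eye lug 32 wide and 8 thick, up to 65. Origin at the centre of its underside. The sides of its body stand out 7 beyond the stand's jaws and can be gripped.
- badge_eye (a point): Centre of the badge holder's rectangular eye (22 wide x 18 tall, passing through along the badge's y), 51 above the badge's underside; the eye's upper edge, on which it hangs, is 60 above the underside.
- pig: Smooth dark grey lead pig, loose, 60 diameter, 78 tall; leave it alone. Origin at the centre of its underside.
- torch: Small aluminium torch lying on the table, loose, 111 long (its y), 26 thick; leave it alone. Origin under its middle.
- clip_box: Zinc clip box with a sliding lid, loose, 60 x 90 x 31 tall; leave it alone. Origin at the centre of its underside.

How it is judged:
On the way, in this order (a step that is already met when the one before it is completed fails the run):
1. the badge holder hangs by its eye on the peg, let go of (y of badge_eye in the frame of face_plate between -0.046 and -0.009 m and x of badge_eye in the frame of face_plate between -0.012 and 0.012 m and z of badge_eye in the frame of face_plate between 0.048 and 0.072 m and contact force between badge and face_plate above 0.1 N and contact force between the fingers and badge below 0.05 N and angle between badge's own z axis and vertical below 0.35 rad and linear speed of badge below 0.05 m/s), for 0.2 s.
2. a spacer plate stands in the gap between block and end stop, let go of (((y of plate_a in the frame of end_stop between -0.034 and -0.005 m and x of plate_a in the frame of end_stop between -0.03 and 0.03 m and z of plate_a in the frame of end_stop between -0.004 and 0.006 m and angle between plate_a's own z axis and vertical below 0.2 rad and contact force between the fingers and plate_a below 0.05 N) or (y of plate_b in the frame of end_stop between -0.034 and -0.005 m and x of plate_b in the frame of end_stop between -0.03 and 0.03 m and z of plate_b in the frame of end_stop between -0.004 and 0.006 m and angle between plate_b's own z axis and vertical below 0.2 rad and contact force between the fingers and plate_b below 0.05 N))), for 0.2 s.
At the end, for the whole second after the job is handed in: Badge hangs freely on the peg. A plate stands let go in the gap. Wedge upright within 7 degrees, edge 6 to 80 mm below the end stop's top, still, pressing stop and plate over 2 N each, plate on block over 1 N, block within 3 mm of the face plate, fingers on wedge over 3 N (all of step 1 and ((y of plate_a in the frame of end_stop between -0.034 and -0.005 m and x of plate_a in the frame of end_stop between -0.03 and 0.03 m and z of plate_a in the frame of end_stop between -0.004 and 0.006 m and angle between plate_a's own z axis and vertical below 0.2 rad and contact force between the fingers and plate_a below 0.05 N) or (y of plate_b in the frame of end_stop between -0.034 and -0.005 m and x of plate_b in the frame of end_stop between -0.03 and 0.03 m and z of plate_b in the frame of end_stop between -0.004 and 0.006 m and angle between plate_b's own z axis and vertical below 0.2 rad and contact force between the fingers and plate_b below 0.05 N)) and z of wedge in the frame of end_stop between 0.004 and 0.078 m and x of wedge in the frame of end_stop between -0.025 and 0.025 m and y of wedge in the frame of end_stop between -0.02 and 0.003 m and angle between wedge's own z axis and vertical below 0.12 rad and contact force between wedge and end_stop above 2 N and (contact force between wedge and plate_a above 2 N or contact force between wedge and plate_b above 2 N) and contact force between any of plate_a, plate_b and phantom above 1 N and y of phantom in the frame of face_plate below 0.049 m and contact force between the fingers and wedge above 3 N and linear speed of wedge below 0.01 m/s); the arm keeps its last pose, push and grip.
It fails at once if the lead pig is moved by more than 25 mm or tipped (distance of pig from where it was at the start of the episode above 0.025 m or angle between pig's own z axis and vertical above 0.4 rad).
It fails at once if the torch is moved by more than 25 mm or tipped (distance of torch from where it was at the start of the episode above 0.025 m or angle between torch's own z axis and vertical above 0.4 rad).
It fails at once if the clip box is moved by more than 25 mm or tipped (distance of clip_box from where it was at the start of the episode above 0.025 m or angle between clip_box's own z axis and vertical above 0.4 rad).
It also fails if it takes over 72 s, if anything falls off the work surface, if the arm or the gripper's body presses on something with over 40 N, if the wrist force passes 120 N, or if a joint passes its speed limit or range.

## Working session

There is one attempt and no reset: what is moved stays moved. The work goes in short steps, Python scripts to look and compute and a tool call to move; the robot and the scene stay as the last step left them, time stands still between calls to the robot, and variables do not carry over. Pictures are saved under pics/ and viewed, about 8 in all and at most 12, crops included, and the job is handed in when it is done.

Besides the shell and the picture viewer there is one more tool, called after "Call:" by a JSON object that holds its "api" and its "payload", one argument or row to a line. servo_tool: Moves the arm, as the interface text tells. Its arguments: {"type":"object","properties":{"targets":{"type":"array"}},"required":["targets"]}

```bash
mkdir -p pics; ls; python3 - <<'E'
from workcell import ctrl
import cv2
print(ctrl.observe())
for n in ("scene","top"):
    im=ctrl.get_image(n); cv2.imwrite(f"pics/{n}0.png",im[:,:,::-1])
    c=ctrl.calibration(n); print(n,c)
print(ctrl.calibration("wrist"))
E
```

```text
pics
{'time': 0.0, 'qpos': array([-1.20707157e+00,  8.79419527e-02,  1.37222377e+00, -3.65762451e-05,
        1.68359505e+00, -1.03097465e-01]), 'qvel': array([ 9.63760881e-04,  5.44026643e-05, -2.11401269e-04,  1.24007380e-03,
       -1.20969100e-03,  4.42990979e-05]), 'joint_efforts': array([ 4.78335255e-05, -3.40176272e+01, -3.02430904e+01,  7.18586077e-02,
        3.28924600e-02, -1.45726399e-04]), 'position': array([ 0.24732007, -0.49065039,  0.20432677]), 'tool_rot': array([-0.46669889,  1.96386091, -1.95953575]), 'force': array([ 0.22828802, -0.71644749, -0.61817639]), 'wrist_torque': array([ 0.02945099, -0.02806059, -0.0172489 ]), 'opening': 0.09413019251971531}
scene {'camera_matrix': array([[502.03366883,   0.        , 317.87160344],
       [  0.        , 502.03366883, 239.59504714],
       [  0.        ,   0.        ,   1.        ]]), 'rvec': array([ 1.65148916,  1.830048  , -0.7962882 ]), 'tvec': array([ 0.03616241, -0.3437268 ,  1.45184533])}
top {'camera_matrix': array([[507.59276673,   0.        , 319.66631062],
       [  0.        , 507.59276673, 244.64560694],
       [  0.        ,   0.        ,   1.        ]]), 'rvec': array([ 2.09661983, -2.14384381,  0.15393586]), 'tvec': array([0.03217997, 0.58320347, 1.13544138])}
{'camera_matrix': array([[371.64829954,   0.        , 323.84720818],
       [  0.        , 371.64829954, 240.21603675],
       [  0.        ,   0.        ,   1.        ]]), 'rvec': array([-2.49115397,  1.5349027 ,  0.19361664]), 'tvec': array([-0.547949  , -0.02443263,  0.39134463])}
```

View pics/top0.png

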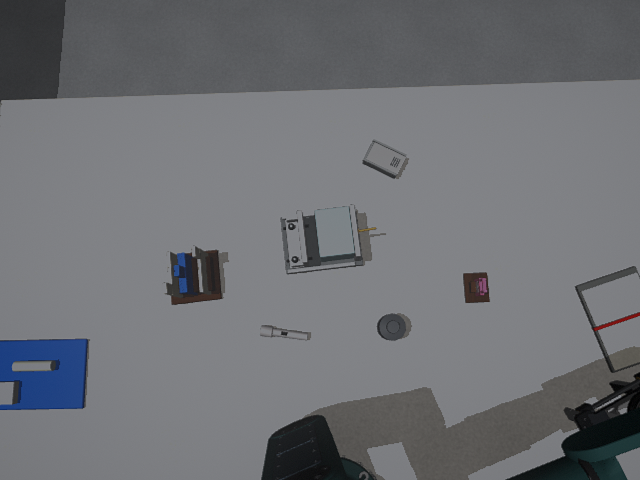

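View pics/scene0.png

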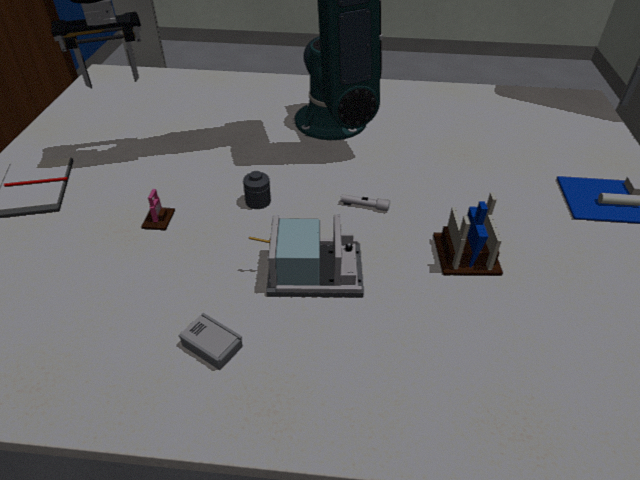

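Top view: frame around (325,240) with the peg pointing right at (375,230); rack (195,277); badge stand (477,287); pig (393,326); torch (285,332); clip box (385,159). Next I enlarge those for measuring.

```bash
cat > h.py <<'E'
from workcell import ctrl
import cv2, numpy as np
from scipy.spatial.transform import Rotation as R
def P(n):
    c=ctrl.calibration(n); return c["camera_matrix"],R.from_rotvec(c["rvec"]).as_matrix(),c["tvec"]
def ray(n,uv):
    K,Rm,t=P(n); x,y=(np.array(uv)-K[:2,2])/K[0,0]
    if n=="wrist":
        r=np.hypot(x,y); s=np.sin(r)/r if r>1e-9 else 1; d=np.array([x*s,y*s,np.cos(r)])
    else: d=np.array([x,y,1.])
    return -Rm.T@t, Rm.T@d
def at_z(n,uv,z):
    o,d=ray(n,uv); return o+d*(z-o[2])/d[2]
def proj(n,p):
    K,Rm,t=P(n); c=Rm@np.array(p)+t
    if n=="wrist":
        r=np.hypot(c[0],c[1]); th=np.arctan2(r,c[2]); return K[:2,2]+K[0,0]*th*c[:2]/r
    return K[:2,2]+K[0,0]*c[:2]/c[2]
def tri(p1,p2):
    (o1,d1),(o2,d2)=ray("top",p1),ray("scene",p2)
    A=np.stack([d1,-d2],1); s=np.linalg.lstsq(A,o2-o1,rcond=None)[0]
    a,b=o1+s[0]*d1,o2+s[1]*d2; return (a+b)/2,np.linalg.norm(a-b)
E
python3 - <<'E'
import cv2,numpy as np
t=cv2.imread("pics/top0.png"); s=cv2.imread("pics/scene0.png")
out=np.zeros((600,800,3),np.uint8)
def put(im,x,y,w,h,k,X,Y):
    c=cv2.resize(im[y:y+h,x:x+w],None,fx=k,fy=k,interpolation=cv2.INTER_CUBIC); out[Y:Y+h*k,X:X+w*k]=c
put(t,275,200,115,75,4,0,0); put(t,160,242,70,66,5,460,0)
put(t,455,265,45,45,4,0,330); put(s,235,205,70,45,4,200,330); put(s,430,190,75,88,3,500,335)
cv2.imwrite("pics/c1.png",out)
E
```

```text
Traceback (most recent call last):
ValueError: could not broadcast input array from shape (330,350,3) into shape (330,340,3)
```

```bash
python3 - <<'E'
import cv2,numpy as np
t=cv2.imread("pics/top0.png"); s=cv2.imread("pics/scene0.png")
out=np.zeros((600,800,3),np.uint8)
def put(im,x,y,w,h,k,X,Y):
    c=cv2.resize(im[y:y+h,x:x+w],None,fx=k,fy=k,interpolation=cv2.INTER_CUBIC); out[Y:Y+h*k,X:X+w*k]=c
put(t,275,200,115,75,4,0,0); put(t,162,242,66,66,5,465,0)
put(t,455,265,45,45,4,0,330); put(s,235,205,70,45,4,200,330); put(s,430,190,75,88,3,500,335)
cv2.imwrite("pics/c1.png",out)
E
```

```text
(no output)
```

View pics/c1.png

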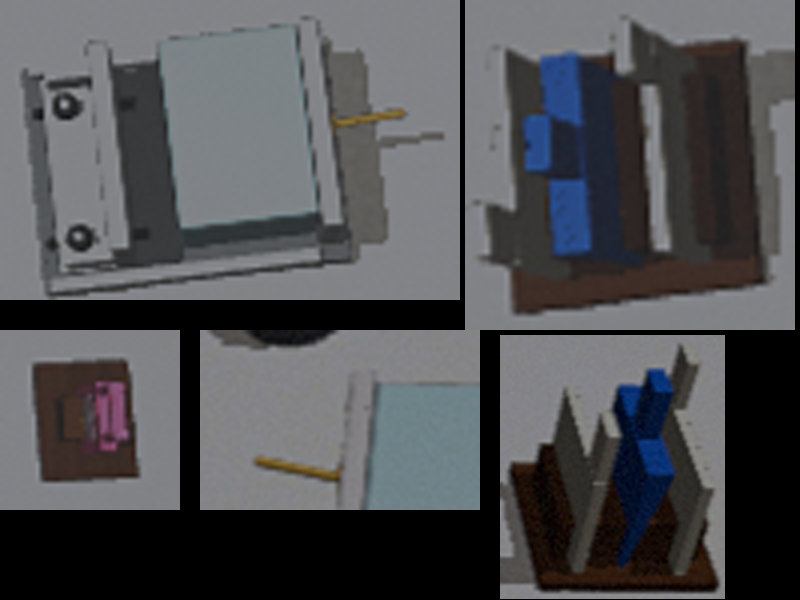

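The crops show: the gap between end stop and block is about 12 px wide (two plates likely). In the rack, from +y: plate_a (tab at low x), wedge (flat face towards -y), plate_b (tab at high x). The badge eye passes along y. Converting to positions.

```bash
python3 - <<'E'
from h import *
np.set_printoptions(precision=4,suppress=True)
f=lambda X,Y,k,x0,y0,X0,Y0:((X-X0+.5)/k-.5+x0,(Y-Y0+.5)/k-.5+y0)
F=lambda X,Y:f(X,Y,4,275,200,0,0)
K=lambda X,Y:f(X,Y,5,162,242,465,0)
S=lambda X,Y:f(X,Y,4,455,265,0,330)
for n,p,z in [("blkTL",F(160,40),.095),("blkTR",F(297,25),.095),("blkBR",F(320,210),.095),("blkBL",F(183,230),.095),
 ("stopT",F(106,42),.099),("stopB",F(130,248),.099),("tip",F(405,112),.0887),("root",F(335,123),.078),
 ("fpT",F(318,18),.095),("wtab",K(537,142),.134),("atab",K(484,232),.13),("btab",K(625,45),.13),("bplT",K(650,85),.09),("bplB",K(660,250),.09),("waT",K(560,55),.094),("waB",K(572,252),.094),
 ("rackTR",K(745,42),.045),("rackBR",K(765,278),.045),("badgeT",S(110,382),.073),("badgeB",S(115,450),.073),("stTL",S(33,365),.008),("stTR",S(127,360),.008),("stBR",S(138,475),.008),("stBL",S(43,480),.008),
 ("pig",(394,325),.078),("torch1",(262,331),.02),("torch2",(310,336),.02)]:
    print(n,at_z("top",p,z)[:3])
# scene checks
s=lambda X,Y:f(X,Y,4,235,205,200,330)
print(tri(F(405,112),s(258,461)), tri(F(335,123),s(341,477)))
r=lambda X,Y:f(X,Y,3,430,190,500,335)
print("wtab",tri(K(537,142),r(657,381)))
o=ctrl.observe(); print(R.from_rotvec(o["tool_rot"]).as_matrix()); Kc,Rm,t=P("wrist"); print("cam",-Rm.T@t,Rm)
E
```

```text
blkTL [0.6571 0.028  0.095 ]
blkTR [ 0.6638 -0.0501  0.095 ]
blkBR [ 0.5571 -0.0598  0.095 ]
blkBL [0.5477 0.0171 0.095 ]
stopT [0.6558 0.0585 0.099 ]
stopB [0.5377 0.0467 0.099 ]
tip [ 0.6131 -0.1099  0.0887]
root [ 0.6099 -0.0707  0.078 ]
fpT [ 0.6676 -0.0621  0.095 ]
wtab [0.5213 0.3296 0.134 ]
atab [0.4831 0.3529 0.13  ]
btab [0.5636 0.2933 0.13  ]
bplT [0.5517 0.2926 0.09  ]
bplB [0.477  0.2866 0.09  ]
waT [0.5657 0.3328 0.094 ]
waB [0.4766 0.325  0.094 ]
rackTR [0.5778 0.26   0.045 ]
rackBR [0.4667 0.2491 0.045 ]
badgeT [ 0.4957 -0.3447  0.073 ]
badgeB [ 0.4576 -0.3446  0.073 ]
stTL [ 0.5133 -0.3191  0.008 ]
stTR [ 0.5151 -0.3747  0.008 ]
stBR [ 0.447 -0.376  0.008]
stBL [ 0.4452 -0.3203  0.008 ]
pig [ 0.3947 -0.1423  0.078 ]
torch1 [0.3877 0.1587 0.02  ]
torch2 [0.374  0.0467 0.02  ]
(array([ 0.6128, -0.1083,  0.0886]), np.float64(0.003258950839889507)) (array([ 0.6095, -0.0693,  0.079 ]), np.float64(0.002613071651699153))
wtab (array([0.5215, 0.3298, 0.132 ]), np.float64(0.0007870017591791717))
[[-0.893  -0.0007  0.45  ]
 [-0.45    0.0019 -0.893 ]
 [-0.0002 -1.     -0.002 ]]
cam [ 0.311  -0.4579  0.3842] [[ 0.4494 -0.8933 -0.0023]
 [-0.8659 -0.4362  0.2447]
 [-0.2196 -0.108  -0.9696]]
```

```bash
cat >> h.py <<'E'
def pose(yaw):  # tool y down, tool z (jaws) at yaw deg in world
    a=np.radians(yaw); z=np.array([np.cos(a),np.sin(a),0]); y=np.array([0,0,-1.]); return np.stack([np.cross(y,z),y,z],1)
def plan(*wps):
    o=ctrl.observe(); p=o["position"]; Rm=R.from_rotvec(o["tool_rot"]).as_matrix()
    print("t",round(o["time"],2),"p",p.round(4),"jaw yaw",np.degrees(np.arctan2(Rm[1,2],Rm[0,2])).round(1),"F",o["force"].round(1),"open",round(o["opening"],4))
    for w in wps:
        d=Rm.T@(np.array(w[:3])-p); R2=pose(w[3]); r=R.from_matrix(Rm.T@R2).as_rotvec()
        print(w,"t",(d/.4).round(4),"w",(r/np.pi).round(4),"rows %.1f %.1f"%(np.linalg.norm(d)/.0417,np.degrees(np.linalg.norm(r))/7.16)); p=np.array(w[:3]);Rm=R2
E
python3 -c "
from h import *
plan((.36,-.42,.19,-31),(.472,-.35,.17,1.5))"
```

```text
t 0.1 p [ 0.2473 -0.4907  0.2044] jaw yaw -63.3 F [ 0.1  0.2 -0.3] open 0.0941
(0.36, -0.42, 0.19, -31) t [-0.3311  0.0362 -0.031 ] w [ 0.0006 -0.1792 -0.0002] rows 3.2 4.5
(0.472, -0.35, 0.17, 1.5) t [-0.2942  0.05    0.1499] w [ 0.     -0.1806  0.    ] rows 3.2 4.5
```

Call:
{"api": "servo_tool", "payload": {
  "targets": [
    {"tx": -0.331,"ty": 0.036,"tz": -0.031,"wx": 0,"wy": -0.179,"wz": 0,"claw": 1},
    {"tx": -0.331,"ty": 0.036,"tz": -0.031,"wx": 0,"wy": -0.179,"wz": 0,"claw": 1},
    {"tx": -0.331,"ty": 0.036,"tz": -0.031,"wx": 0,"wy": -0.179,"wz": 0,"claw": 1},
    {"tx": -0.331,"ty": 0.036,"tz": -0.031,"wx": 0,"wy": -0.179,"wz": 0,"claw": 1},
    {"tx": -0.331,"ty": 0.036,"tz": -0.031,"wx": 0,"wy": -0.179,"wz": 0,"claw": 1}
  ]
}}

```text
time: 0.52
position: [0.3622, -0.4174, 0.1887]
tool_rot: [-0.908, 1.593, -1.585]
force: [-0.3, -0.3, -0.3]
opening: 0.0941
```

Call:
{"api": "servo_tool", "payload": {
  "targets": [
    {"tx": -0.294,"ty": 0.05,"tz": 0.15,"wx": 0,"wy": -0.181,"wz": 0,"claw": 1},
    {"tx": -0.294,"ty": 0.05,"tz": 0.15,"wx": 0,"wy": -0.181,"wz": 0,"claw": 1},
    {"tx": -0.294,"ty": 0.05,"tz": 0.15,"wx": 0,"wy": -0.181,"wz": 0,"claw": 1},
    {"tx": -0.294,"ty": 0.05,"tz": 0.15,"wx": 0,"wy": -0.181,"wz": 0,"claw": 1},
    {"tx": -0.294,"ty": 0.05,"tz": 0.15,"wx": 0,"wy": -0.181,"wz": 0,"claw": 1}
  ]
}}

```text
time: 0.93
position: [0.4757, -0.3432, 0.1668]
tool_rot: [-1.228, 1.18, -1.167]
force: [-0.7, -0.1, 0.9]
opening: 0.0941
```

```bash
python3 -c "
from h import *
plan((.472,-.35,.12,1.5),(.477,-.345,.03,1.5))
cv2.imwrite('pics/w1.png',ctrl.get_image('wrist')[:,:,::-1])
for p in [(.4966,-.344,.073),(.4566,-.345,.073),(.477,-.3446,.073)]: print(proj('wrist',p))
"
```

```text
t 0.93 p [ 0.4757 -0.3432  0.1668] jaw yaw 2.7 F [-0.7 -0.1  0.9] open 0.0941
(0.472, -0.35, 0.12, 1.5) t [ 0.0174  0.1169 -0.0097] w [ 0.0009  0.0068 -0.0025] rows 1.1 0.2
(0.477, -0.345, 0.03, 1.5) t [-0.0122  0.225   0.0128] w [0. 0. 0.] rows 2.2 0.0
[352.69317066 245.55535791]
[300.34050113 244.44311402]
[327.05227415 245.15800749]
```

View pics/w1.png

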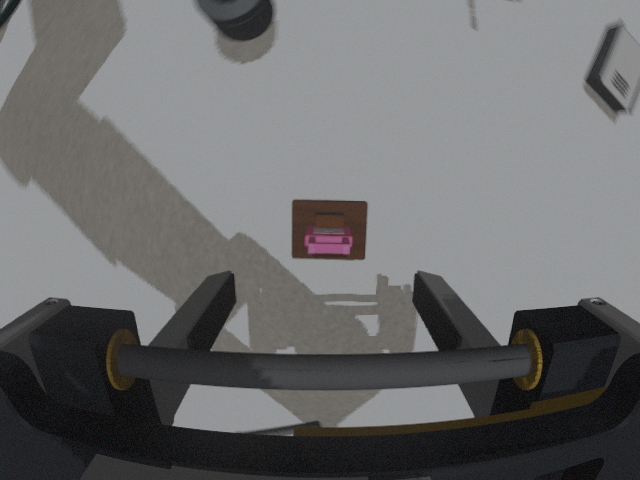

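Wrist view: badge on its stand at (328,240), lug top about (308–350, 250), stand edges parallel to the image, so approach is lined up to ~2 mm.

```bash
python3 -c "
from h import *
for uv in [(328.5,249),(308,250),(350,250)]: print(at_z('wrist',uv,.073))
for uv in [(293,200),(367,201),(366,260),(293,259)]: print(at_z('wrist',uv,.008))
plan((.478,-.347,.12,1.8),(.478,-.347,.03,1.8))
"
```

```text
[ 0.4782533  -0.34758112  0.073     ]
[ 0.46260879 -0.34911594  0.073     ]
[ 0.49476189 -0.34761041  0.073     ]
[ 0.44476318 -0.3199869   0.008     ]
[ 0.51303074 -0.31765175  0.008     ]
[ 0.51616255 -0.37437995  0.008     ]
[ 0.44634778 -0.37663274  0.008     ]
t 0.98 p [ 0.4746 -0.3444  0.1672] jaw yaw 2.7 F [ 0.5  0.4 -0.1] open 0.0939
(0.478, -0.347, 0.12, 1.8) t [0.0076 0.118  0.0087] w [ 0.001   0.005  -0.0021] rows 1.1 0.1
(0.478, -0.347, 0.03, 1.8) t [0.    0.225 0.   ] w [0. 0. 0.] rows 2.2 0.0
```

Call:
{"api": "servo_tool", "payload": {
  "targets": [
    {"tx": 0.008,"ty": 0.118,"tz": 0.009,"wx": 0.001,"wy": 0.005,"wz": -0.002,"claw": 1},
    {"tx": 0.008,"ty": 0.24,"tz": 0.009,"wx": 0.001,"wy": 0.005,"wz": -0.002,"claw": 1},
    {"tx": 0.008,"ty": 0.373,"tz": 0.009,"wx": 0.001,"wy": 0.005,"wz": -0.002,"claw": 1},
    {"tx": 0.008,"ty": 0.373,"tz": 0.009,"wx": 0.001,"wy": 0.005,"wz": -0.002,"claw": 1},
    {"tx": 0.008,"ty": 0.373,"tz": 0.009,"wx": 0.001,"wy": 0.005,"wz": -0.002,"claw": 1}
  ]
}}

```text
time: 1.4
position: [0.4728, -0.3427, 0.0099]
tool_rot: [-1.223, 1.201, -1.174]
force: [-0.3, 1.4, -0.5]
opening: 0.0941
```

```bash
python3 -c "
from h import *
plan((.478,-.347,.018,1.8))
"
```

```text
t 1.4 p [ 0.4728 -0.3427  0.0099] jaw yaw 1.7 F [-0.3  1.4 -0.5] open 0.0941
(0.478, -0.347, 0.018, 1.8) t [ 0.0109 -0.0206  0.0126] w [ 0.0037 -0.0007 -0.0035] rows 0.3 0.1
```

Call:
{"api": "servo_tool", "payload": {
  "targets": [
    {"tx": 0.011,"ty": -0.021,"tz": 0.013,"wx": 0.004,"wy": 0,"wz": -0.0035,"claw": 1},
    {"tx": 0.011,"ty": -0.021,"tz": 0.013,"wx": 0.004,"wy": 0,"wz": -0.0035,"claw": 1}
  ]
}}

```text
time: 1.57
position: [0.4792, -0.3484, 0.0203]
tool_rot: [-1.221, 1.185, -1.192]
force: [0.4, -0.6, 0.6]
opening: 0.0944
```

```bash
python3 -c "
from h import *
plan((.478,-.347,.018,1.8))
"
```

```text
t 1.57 p [ 0.4792 -0.3484  0.0203] jaw yaw 1.6 F [ 0.4 -0.6  0.6] open 0.0944
(0.478, -0.347, 0.018, 1.8) t [-0.0036  0.0058 -0.0029] w [-0.0012 -0.0012  0.0008] rows 0.1 0.0
```

Good. Close, holding the pose.

Call:
{"api": "servo_tool", "payload": {
  "targets": [
    {"tx": -0.003,"ty": 0.005,"tz": -0.002,"wx": -0.001,"wy": -0.001,"wz": 0.001,"claw": 0},
    {"tx": -0.003,"ty": 0.005,"tz": -0.002,"wx": -0.001,"wy": -0.001,"wz": 0.001,"claw": 0},
    {"tx": -0.003,"ty": 0.005,"tz": -0.002,"wx": -0.001,"wy": -0.001,"wz": 0.001,"claw": 0},
    {"tx": -0.003,"ty": 0.005,"tz": -0.002,"wx": -0.001,"wy": -0.001,"wz": 0.001,"claw": 0},
    {"tx": -0.003,"ty": 0.005,"tz": -0.002,"wx": -0.001,"wy": -0.001,"wz": 0.001,"claw": 0}
  ]
}}

```text
time: 1.98
position: [0.4787, -0.3475, 0.0192]
tool_rot: [-1.223, 1.185, -1.187]
force: [0.1, 0.4, 0.8]
opening: 0.0643
```

```bash
python3 -c "
from h import *
# peg tip/root avg of two estimates
tip=np.array([.613,-.109]); root=np.array([.6097,-.070]); print(np.degrees(np.arctan2(tip[0]-root[0],root[1]-tip[1])))
plan((.478,-.347,.10,1.8),(.618,-.165,.10,5),(.618,-.165,.05,5))
"
```

```text
4.836583445735259
t 1.98 p [ 0.4787 -0.3475  0.0192] jaw yaw 1.8 F [0.1 0.4 0.8] open 0.0643
(0.478, -0.347, 0.1, 1.8) t [-0.0013 -0.202  -0.0013] w [-0.0005 -0.0002  0.0001] rows 1.9 0.0
(0.618, -0.165, 0.1, 5) t [-0.4438  0.      0.3641] w [ 0.     -0.0178  0.    ] rows 5.5 0.4
(0.618, -0.165, 0.05, 5) t [0.    0.125 0.   ] w [0. 0. 0.] rows 1.2 0.0
```

Call:
{"api": "servo_tool", "payload": {
  "targets": [
    {"tx": 0,"ty": 0,"tz": 0,"wx": 0,"wy": 0,"wz": 0,"claw": 0},
    {"tx": 0,"ty": 0,"tz": 0,"wx": 0,"wy": 0,"wz": 0,"claw": 0},
    {"tx": 0,"ty": 0,"tz": 0,"wx": 0,"wy": 0,"wz": 0,"claw": 0},
    {"tx": 0,"ty": 0,"tz": 0,"wx": 0,"wy": 0,"wz": 0,"claw": 0},
    {"tx": 0,"ty": 0,"tz": 0,"wx": 0,"wy": 0,"wz": 0,"claw": 0}
  ]
}}

```text
time: 2.4
position: [0.4787, -0.3475, 0.0192]
tool_rot: [-1.223, 1.185, -1.187]
force: [0.7, 0.9, 0.1]
opening: 0.0397
```

Call:
{"api": "servo_tool", "payload": {
  "targets": [
    {"tx": 0,"ty": -0.08,"tz": 0,"wx": 0,"wy": 0,"wz": 0,"claw": 0},
    {"tx": 0,"ty": -0.16,"tz": 0,"wx": 0,"wy": 0,"wz": 0,"claw": 0},
    {"tx": 0,"ty": -0.202,"tz": 0,"wx": 0,"wy": 0,"wz": 0,"claw": 0},
    {"tx": 0,"ty": -0.202,"tz": 0,"wx": 0,"wy": 0,"wz": 0,"claw": 0}
  ]
}}

```text
time: 2.73
position: [0.481, -0.3496, 0.1055]
tool_rot: [-1.222, 1.177, -1.196]
force: [0.6, -0.4, -0.7]
opening: 0.0397
```

```bash
python3 -c "
from h import *
plan((.618,-.165,.10,5),(.6165,-.15,.058,5))
"
```

```text
t 2.73 p [ 0.481  -0.3496  0.1055] jaw yaw 1.8 F [ 0.6 -0.4 -0.7] open 0.0397
(0.618, -0.165, 0.1, 5) t [-0.4508  0.0137  0.3564] w [-0.0027 -0.018   0.0023] rows 5.5 0.5
(0.6165, -0.15, 0.058, 5) t [-0.0377  0.105  -0.0005] w [0. 0. 0.] rows 1.1 0.0
```

Call:
{"api": "servo_tool", "payload": {
  "targets": [
    {"tx": -0.1,"ty": 0,"tz": 0.08,"wx": -0.003,"wy": -0.018,"wz": 0.002,"claw": 0},
    {"tx": -0.18,"ty": 0,"tz": 0.14,"wx": -0.003,"wy": -0.018,"wz": 0.002,"claw": 0},
    {"tx": -0.26,"ty": 0,"tz": 0.205,"wx": -0.003,"wy": -0.018,"wz": 0.002,"claw": 0},
    {"tx": -0.34,"ty": 0,"tz": 0.27,"wx": -0.003,"wy": -0.018,"wz": 0.002,"claw": 0},
    {"tx": -0.4,"ty": 0,"tz": 0.32,"wx": -0.003,"wy": -0.018,"wz": 0.002,"claw": 0}
  ]
}}

```text
time: 3.15
position: [0.6041, -0.1834, 0.1033]
tool_rot: [-1.251, 1.147, -1.143]
force: [0.8, -0.2, -0.7]
opening: 0.0394
```

```bash
python3 -c "
from h import *
plan((.6165,-.155,.06,5))
"
```

```text
t 3.15 p [ 0.6041 -0.1834  0.1033] jaw yaw 5.0 F [ 0.8 -0.2 -0.7] open 0.0394
(0.6165, -0.155, 0.06, 5) t [-0.0679  0.1082  0.0374] w [ 0.0011  0.0001 -0.0002] rows 1.3 0.0
```

Call:
{"api": "servo_tool", "payload": {
  "targets": [
    {"tx": -0.03,"ty": 0.055,"tz": 0.018,"wx": 0.001,"wy": 0,"wz": 0,"claw": 0},
    {"tx": -0.068,"ty": 0.108,"tz": 0.037,"wx": 0.001,"wy": 0,"wz": 0,"claw": 0},
    {"tx": -0.068,"ty": 0.108,"tz": 0.037,"wx": 0.001,"wy": 0,"wz": 0,"claw": 0}
  ]
}}

```text
time: 3.4
position: [0.6132, -0.1501, 0.0525]
tool_rot: [-1.255, 1.153, -1.131]
force: [-0.5, -0.6, -1.2]
opening: 0.0398
```

```bash
python3 -c "
from h import *
plan((.6165,-.150,.058,5),(.611,-.088,.0415,5),(.611,-.088,.0355,5))
im=ctrl.get_image('wrist'); cv2.imwrite('pics/w2.png',im[:,:,::-1])
im=ctrl.get_image('scene'); cv2.imwrite('pics/s2.png',cv2.resize(im[180:300,200:360,::-1],None,fx=4,fy=4))
for p in [(.613,-.109,.0887),(.6097,-.07,.078)]: print(proj('wrist',p))
"; python3 -c "
import cv2,numpy as np
a=cv2.imread('pics/w2.png');b=cv2.imread('pics/s2.png')
o=np.zeros((600,800,3),np.uint8);o[:360,:640]=a[120:480];s=cv2.resize(b,(320,240));o[360:,:320]=s;cv2.imwrite('pics/c2.png',o)"
```

```text
t 3.4 p [ 0.6132 -0.1501  0.0525] jaw yaw 5.3 F [-0.5 -0.6 -1.2] open 0.0398
(0.6165, -0.15, 0.058, 5) t [ 0.0004 -0.0138  0.0081] w [ 0.0036  0.0014 -0.0023] rows 0.2 0.1
(0.611, -0.088, 0.0415, 5) t [-0.1556  0.0412 -0.0002] w [0. 0. 0.] rows 1.5 0.0
(0.611, -0.088, 0.0355, 5) t [0.    0.015 0.   ] w [0. 0. 0.] rows 0.1 0.0
[328.38499709 214.50035799]
[328.66716459 119.5039823 ]
```

View pics/c2.png

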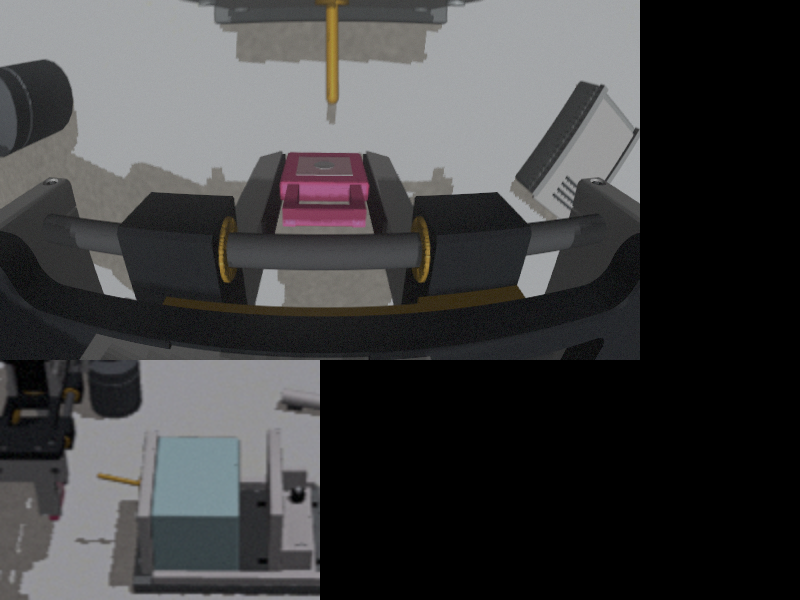

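Wrist view: badge held straight, centred at u≈325; peg runs parallel at u≈332 (tip row 220), i.e. about 4 mm to +x, matching the plan's shift.

Call:
{"api": "servo_tool", "payload": {
  "targets": [
    {"tx": 0,"ty": -0.013,"tz": 0.009,"wx": 0.003,"wy": 0,"wz": -0.002,"claw": 0},
    {"tx": 0,"ty": -0.013,"tz": 0.009,"wx": 0.003,"wy": 0,"wz": -0.002,"claw": 0},
    {"tx": 0,"ty": -0.013,"tz": 0.009,"wx": 0.003,"wy": 0,"wz": -0.002,"claw": 0}
  ]
}}

```text
time: 3.75
position: [0.6191, -0.1556, 0.0648]
tool_rot: [-1.248, 1.136, -1.152]
force: [-0.5, 0.5, 0.3]
opening: 0.0396
```

```bash
python3 -c "
from h import *
plan((.6118,-.09,.042,5.2))
"
```

```text
t 3.75 p [ 0.6191 -0.1556  0.0648] jaw yaw 5.0 F [-0.5  0.5  0.3] open 0.0396
(0.6118, -0.09, 0.042, 5.2) t [-0.1654  0.056  -0.0043] w [-0.0024 -0.0011  0.0019] rows 1.7 0.1
```

Call:
{"api": "servo_tool", "payload": {
  "targets": [
    {"tx": -0.04,"ty": 0.016,"tz": -0.003,"wx": -0.002,"wy": 0,"wz": 0.002,"claw": 0},
    {"tx": -0.08,"ty": 0.028,"tz": -0.003,"wx": -0.002,"wy": 0,"wz": 0.002,"claw": 0},
    {"tx": -0.12,"ty": 0.042,"tz": -0.004,"wx": -0.002,"wy": 0,"wz": 0.002,"claw": 0},
    {"tx": -0.155,"ty": 0.052,"tz": -0.004,"wx": -0.002,"wy": 0,"wz": 0.002,"claw": 0},
    {"tx": -0.163,"ty": 0.056,"tz": -0.004,"wx": -0.002,"wy": 0,"wz": 0.002,"claw": 0}
  ]
}}

```text
time: 4.17
position: [0.6106, -0.0871, 0.0405]
tool_rot: [-1.25, 1.145, -1.14]
force: [-0.9, -1.0, -0.4]
opening: 0.0396
```

Call:
{"api": "servo_tool", "payload": {
  "targets": [
    {"tx": 0,"ty": 0,"tz": 0,"wx": 0,"wy": 0,"wz": 0,"claw": 0},
    {"tx": 0,"ty": 0,"tz": 0,"wx": 0,"wy": 0,"wz": 0,"claw": 0}
  ]
}}

```text
time: 4.33
position: [0.6102, -0.0859, 0.0399]
tool_rot: [-1.251, 1.144, -1.138]
force: [0.3, 0.1, -0.3]
opening: 0.0398
```

```bash
python3 -c "
from h import *
plan((.6118,-.09,.0365,5.2))
im=ctrl.get_image('wrist'); cv2.imwrite('pics/w3.png',im[60:420,100:540,::-1])
im=ctrl.get_image('scene'); cv2.imwrite('pics/s3.png',cv2.resize(im[190:290,220:330,::-1],None,fx=3,fy=3))
a=cv2.imread('pics/w3.png');b=cv2.imread('pics/s3.png')
o=np.zeros((360,780,3),np.uint8);o[:,:440]=a;o[:300,440:770]=b;cv2.imwrite('pics/c3.png',o)"
```

```text
t 4.33 p [ 0.6102 -0.0859  0.0399] jaw yaw 5.3 F [ 0.3  0.1 -0.3] open 0.0398
(0.6118, -0.09, 0.0365, 5.2) t [0.0107 0.0084 0.003 ] w [ 0.0008  0.0005 -0.0009] rows 0.1 0.0
```

View pics/c3.png

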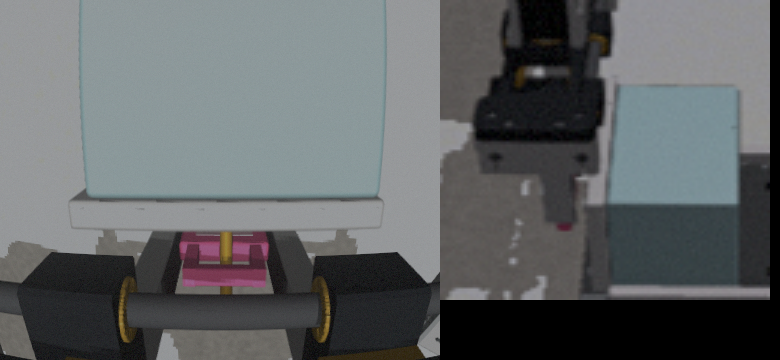

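The peg runs through the eye at crop (227,245), under the top bar. I lower it onto the peg and release.

Call:
{"api": "servo_tool", "payload": {
  "targets": [
    {"tx": 0.005,"ty": 0.013,"tz": 0.001,"wx": 0,"wy": 0,"wz": 0,"claw": 0},
    {"tx": 0.005,"ty": 0.013,"tz": 0.001,"wx": 0,"wy": 0,"wz": 0,"claw": 0},
    {"tx": 0.005,"ty": 0.013,"tz": 0.001,"wx": 0,"wy": 0,"wz": 0,"claw": 0}
  ]
}}

```text
time: 4.68
position: [0.6124, -0.0893, 0.0375]
tool_rot: [-1.248, 1.143, -1.142]
force: [-3.0, 2.6, 6.5]
opening: 0.0399
```

Call:
{"api": "servo_tool", "payload": {
  "targets": [
    {"tx": 0,"ty": 0,"tz": 0,"wx": 0,"wy": 0,"wz": 0,"claw": 0.7},
    {"tx": 0,"ty": 0,"tz": 0,"wx": 0,"wy": 0,"wz": 0,"claw": 0.7},
    {"tx": 0,"ty": 0,"tz": 0,"wx": 0,"wy": 0,"wz": 0,"claw": 0.7},
    {"tx": 0,"ty": 0,"tz": 0,"wx": 0,"wy": 0,"wz": 0,"claw": 0.7},
    {"tx": 0,"ty": 0,"tz": 0,"wx": 0,"wy": 0,"wz": 0,"claw": 0.7}
  ]
}}

```text
time: 5.1
position: [0.6122, -0.0896, 0.037]
tool_rot: [-1.248, 1.144, -1.141]
force: [0.5, -0.1, 0.2]
opening: 0.0652
```

```bash
python3 -c "
from h import *
p=ctrl.observe()['position']
plan((p[0]+.001,p[1]-.012,.07,5.2),(p[0]+.001,p[1]-.012,.2,5.2))
im=ctrl.get_image('wrist'); cv2.imwrite('pics/w4.png',im[60:420,100:540,::-1])
"
```

```text
t 5.1 p [ 0.6122 -0.0896  0.037 ] jaw yaw 5.1 F [ 0.5 -0.1  0.2] open 0.0652
(np.float64(0.6131549029948583), np.float64(-0.10155020047314514), 0.07, 5.2) t [ 0.0299 -0.0826 -0.0001] w [-0.0002 -0.0004 -0.0008] rows 0.8 0.0
(np.float64(0.6131549029948583), np.float64(-0.10155020047314514), 0.2, 5.2) t [ 0.    -0.325  0.   ] w [0. 0. 0.] rows 3.1 0.0
```

View pics/w4.png

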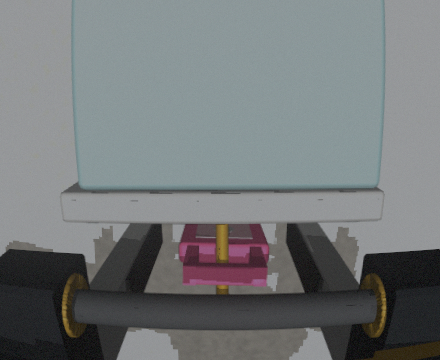

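Badge hangs on the peg, slightly tilted, fingers clear. Going up and over to plate_b.

Call:
{"api": "servo_tool", "payload": {
  "targets": [
    {"tx": 0,"ty": -0.06,"tz": 0,"wx": 0,"wy": 0,"wz": 0,"claw": 0.8},
    {"tx": 0,"ty": -0.14,"tz": 0,"wx": 0,"wy": 0,"wz": 0,"claw": 0.8},
    {"tx": 0,"ty": -0.23,"tz": 0,"wx": 0,"wy": 0,"wz": 0,"claw": 0.8},
    {"tx": 0,"ty": -0.32,"tz": 0,"wx": 0,"wy": 0,"wz": 0,"claw": 0.8},
    {"tx": 0,"ty": -0.4,"tz": 0,"wx": 0,"wy": 0,"wz": 0,"claw": 0.6}
  ]
}}

```text
time: 5.57
position: [0.6121, -0.0899, 0.1992]
tool_rot: [-1.247, 1.143, -1.142]
force: [1.1, -0.3, -0.6]
opening: 0.0714
```

```bash
python3 -c "
from h import *
plan((.597,.05,.2,36),(.58,.18,.2,66),(.5636,.2935,.18,95))
"
```

```text
t 5.57 p [ 0.6121 -0.0899  0.1992] jaw yaw 5.1 F [ 1.1 -0.3 -0.6] open 0.0714
(0.597, 0.05, 0.2, 36) t [-0.3518 -0.0011 -0.0063] w [-0.0007 -0.1715 -0.0005] rows 3.4 4.3
(0.58, 0.18, 0.2, 66) t [-0.2879  0.      0.1566] w [ 0.     -0.1667  0.    ] rows 3.1 4.2
(0.5636, 0.2935, 0.18, 95) t [-0.1529  0.05    0.2425] w [ 0.     -0.1611  0.    ] rows 2.8 4.1
```

Call:
{"api": "servo_tool", "payload": {
  "targets": [
    {"tx": -0.09,"ty": 0,"tz": -0.003,"wx": 0,"wy": -0.04,"wz": 0,"claw": 0.45},
    {"tx": -0.18,"ty": 0,"tz": -0.006,"wx": 0,"wy": -0.08,"wz": 0,"claw": 0.45},
    {"tx": -0.27,"ty": 0,"tz": -0.006,"wx": 0,"wy": -0.12,"wz": 0,"claw": 0.45},
    {"tx": -0.352,"ty": 0,"tz": -0.006,"wx": 0,"wy": -0.16,"wz": 0,"claw": 0.45},
    {"tx": -0.352,"ty": 0,"tz": -0.006,"wx": 0,"wy": -0.172,"wz": 0,"claw": 0.45}
  ]
}}

```text
time: 5.98
position: [0.5963, 0.0559, 0.1997]
tool_rot: [-1.441, 0.726, -0.724]
force: [-0.4, -0.4, -0.1]
opening: 0.0425
```

Call:
{"api": "servo_tool", "payload": {
  "targets": [
    {"tx": -0.07,"ty": 0,"tz": 0.04,"wx": 0,"wy": -0.04,"wz": 0,"claw": 0.45},
    {"tx": -0.15,"ty": 0,"tz": 0.08,"wx": 0,"wy": -0.08,"wz": 0,"claw": 0.45},
    {"tx": -0.22,"ty": 0,"tz": 0.12,"wx": 0,"wy": -0.12,"wz": 0,"claw": 0.45},
    {"tx": -0.288,"ty": 0,"tz": 0.157,"wx": 0,"wy": -0.16,"wz": 0,"claw": 0.45},
    {"tx": -0.288,"ty": 0,"tz": 0.157,"wx": 0,"wy": -0.167,"wz": 0,"claw": 0.45}
  ]
}}

```text
time: 6.4
position: [0.5762, 0.1913, 0.2001]
tool_rot: [-1.54, 0.31, -0.308]
force: [0.3, 0.6, 0.0]
opening: 0.0418
```

```bash
python3 -c "
from h import *
plan((.5636,.2935,.18,95))
"
```

```text
t 6.4 p [0.5762 0.1913 0.2001] jaw yaw 67.4 F [0.3 0.6 0. ] open 0.0418
(0.5636, 0.2935, 0.18, 95) t [-0.1271  0.0524  0.2234] w [-0.0027 -0.1532 -0.0003] rows 2.5 3.9
```

Call:
{"api": "servo_tool", "payload": {
  "targets": [
    {"tx": -0.03,"ty": 0.02,"tz": 0.06,"wx": -0.001,"wy": -0.04,"wz": 0,"claw": 0.45},
    {"tx": -0.07,"ty": 0.04,"tz": 0.13,"wx": -0.002,"wy": -0.08,"wz": 0,"claw": 0.45},
    {"tx": -0.11,"ty": 0.052,"tz": 0.19,"wx": -0.003,"wy": -0.12,"wz": 0,"claw": 0.45},
    {"tx": -0.127,"ty": 0.052,"tz": 0.223,"wx": -0.003,"wy": -0.153,"wz": 0,"claw": 0.45},
    {"tx": -0.127,"ty": 0.052,"tz": 0.223,"wx": -0.003,"wy": -0.153,"wz": 0,"claw": 0.45}
  ]
}}

```text
time: 6.82
position: [0.5623, 0.2964, 0.1789]
tool_rot: [-1.57, -0.071, 0.075]
force: [-0.3, 0.4, 0.1]
opening: 0.0422
```

Call:
{"api": "servo_tool", "payload": {
  "targets": [
    {"tx": 0,"ty": 0,"tz": 0,"wx": 0,"wy": 0,"wz": 0,"claw": 0.45}
  ]
}}

```text
time: 6.9
position: [0.5624, 0.2964, 0.1788]
tool_rot: [-1.571, -0.069, 0.074]
force: [1.1, -0.1, -0.1]
opening: 0.0426
```

```bash
python3 -c "
from h import *
plan((.5636,.2935,.105,95))
im=ctrl.get_image('wrist'); cv2.imwrite('pics/w5.png',im[:,:,::-1])
for p in [(.5636,.2937,.13),(.5214,.3297,.134),(.4831,.3529,.13)]: print(proj('wrist',p))
"
```

```text
t 6.9 p [0.5624 0.2964 0.1788] jaw yaw 95.2 F [ 1.1 -0.1 -0.1] open 0.0426
(0.5636, 0.2935, 0.105, 95) t [ 0.0029  0.1845 -0.0073] w [ 0.0003  0.0012 -0.0009] rows 1.8 0.0
[317.5650839  261.50395875]
[381.80767452 202.8788944 ]
[423.64434933 145.70049051]
```

View pics/w5.png

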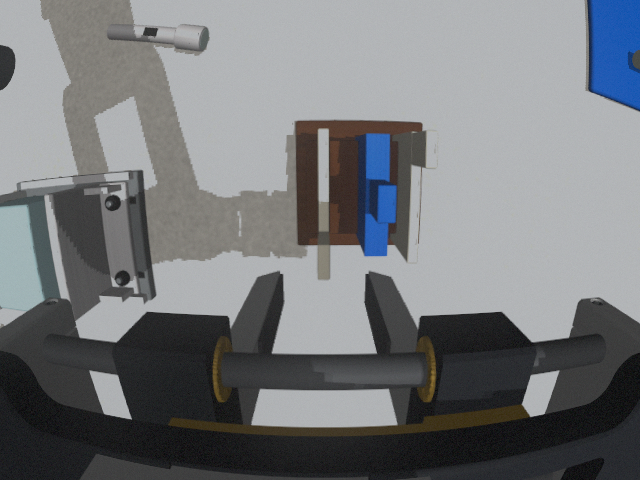

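Wrist view, parallel to the rack: plate_b tab top at about (323.5,258), wedge tab (387,203), plate_a tab (431,149).

```bash
python3 -c "
from h import *
b=at_z('wrist',(323.5,258),.13);print(b,at_z('wrist',(323.5,235),.13),at_z('wrist',(323.5,280),.13))
print(at_z('wrist',(387,203),.134),at_z('wrist',(431,149),.13))
for p in [(323,128),(329,150)]: print(at_z('wrist',p,.09))
plan((b[0],b[1],.105,95.2))
"
```

```text
[0.56090579 0.29729383 0.13      ] [0.54579973 0.29592817 0.13      ] [0.57589108 0.29864803 0.13      ]
[0.52114619 0.33294201 0.134     ] [0.48451354 0.35792506 0.13      ]
[0.47704998 0.28931821 0.09      ]
[0.49250901 0.29502861 0.09      ]
t 6.95 p [0.5622 0.2964 0.1786] jaw yaw 95.2 F [-0.1 -0.3 -0.2] open 0.0422
(np.float64(0.5609057878522741), np.float64(0.29729383402070286), 0.105, 95.2) t [-0.0023  0.184   0.0026] w [ 0.0001  0.0001 -0.0011] rows 1.8 0.0
```

Call:
{"api": "servo_tool", "payload": {
  "targets": [
    {"tx": 0.001,"ty": 0.06,"tz": 0.002,"wx": 0,"wy": 0,"wz": -0.001,"claw": 0.45},
    {"tx": 0.001,"ty": 0.13,"tz": 0.002,"wx": 0,"wy": 0,"wz": -0.001,"claw": 0.45},
    {"tx": 0.001,"ty": 0.18,"tz": 0.002,"wx": 0,"wy": 0,"wz": -0.001,"claw": 0.3},
    {"tx": 0.001,"ty": 0.194,"tz": 0.002,"wx": 0,"wy": 0,"wz": -0.001,"claw": 0.2},
    {"tx": 0.001,"ty": 0.194,"tz": 0.002,"wx": 0,"wy": 0,"wz": -0.001,"claw": 0}
  ]
}}

```text
time: 7.37
position: [0.5614, 0.2952, 0.0988]
tool_rot: [-1.572, -0.066, 0.073]
force: [0.4, -0.2, 0.4]
opening: 0.0256
```

Call:
{"api": "servo_tool", "payload": {
  "targets": [
    {"tx": 0,"ty": 0,"tz": 0,"wx": 0,"wy": 0,"wz": 0,"claw": 0},
    {"tx": 0,"ty": 0,"tz": 0,"wx": 0,"wy": 0,"wz": 0,"claw": 0},
    {"tx": 0,"ty": 0,"tz": 0,"wx": 0,"wy": 0,"wz": 0,"claw": 0},
    {"tx": 0,"ty": 0,"tz": 0,"wx": 0,"wy": 0,"wz": 0,"claw": 0},
    {"tx": 0,"ty": 0,"tz": 0,"wx": 0,"wy": 0,"wz": 0,"claw": 0}
  ]
}}

```text
time: 7.78
position: [0.5626, 0.2954, 0.1009]
tool_rot: [-1.571, -0.068, 0.069]
force: [1.3, -1.4, 3.0]
opening: 0.0079
```

```bash
python3 -c "
from h import *
p=ctrl.observe()['position']
# frame coords
x1=np.array([np.cos(np.radians(5.3)),np.sin(np.radians(5.3))]);y1=np.array([-x1[1],x1[0]])
print('tool in x,y dirs',p[:2]@x1,p[:2]@y1)
for n,q in [('blk',(.6064,-.0162)),('tip',(.613,-.109)),('root',(.6097,-.07)),('sT',(.6558,.0585)),('sB',(.5377,.0467)),('bTL',(.6571,.028)),('bBL',(.5477,.0171))]: print(n,np.array(q)@x1,np.array(q)@y1)
plan((p[0],p[1],.22,95.2))
"
```

```text
tool in x,y dirs 0.587481173254441 0.2421337039414549
blk 0.6023110534624964 -0.07214426433818519
tip 0.6003108459554736 -0.1651571622068617
root 0.6006274073618804 -0.12601907603908935
sT 0.6583999364350728 -0.0023267364036570343
sB 0.5397148766476041 -0.0031673214647961745
bTL 0.6568770756255926 -0.032816421461967324
bBL 0.5469379542410318 -0.03356447840552543
t 7.78 p [0.5626 0.2954 0.1009] jaw yaw 95.0 F [ 1.3 -1.4  3. ] open 0.0079
(np.float64(0.5626034814542185), np.float64(0.29536449036472806), 0.22, 95.2) t [-0.0003 -0.2978 -0.0005] w [ 0.0005 -0.001  -0.0003] rows 2.9 0.0
```

Call:
{"api": "servo_tool", "payload": {
  "targets": [
    {"tx": 0,"ty": -0.06,"tz": 0,"wx": 0,"wy": 0,"wz": 0,"claw": 0},
    {"tx": 0,"ty": -0.13,"tz": 0,"wx": 0,"wy": 0,"wz": 0,"claw": 0},
    {"tx": 0,"ty": -0.21,"tz": 0,"wx": 0,"wy": 0,"wz": 0,"claw": 0},
    {"tx": 0,"ty": -0.28,"tz": 0,"wx": 0,"wy": 0,"wz": 0,"claw": 0},
    {"tx": 0,"ty": -0.31,"tz": 0,"wx": 0,"wy": 0,"wz": 0,"claw": 0}
  ]
}}

```text
time: 8.2
position: [0.5639, 0.2964, 0.2303]
tool_rot: [-1.568, -0.074, 0.064]
force: [0.1, 1.1, -0.3]
opening: 0.0079
```

```bash
python3 -c "
from h import *
plan((.6,.16,.225,95.3),(.6372,.033,.225,95.3))
"
```

```text
t 8.2 p [0.5639 0.2964 0.2303] jaw yaw 95.0 F [ 0.1  1.1 -0.3] open 0.0079
(0.6, 0.16, 0.225, 95.3) t [ 0.0598  0.0133 -0.3476] w [-0.0003 -0.0015  0.0021] rows 3.4 0.1
(0.6372, 0.033, 0.225, 95.3) t [ 0.0633  0.     -0.3247] w [0. 0. 0.] rows 3.2 0.0
```

Call:
{"api": "servo_tool", "payload": {
  "targets": [
    {"tx": 0.012,"ty": 0.003,"tz": -0.07,"wx": 0,"wy": -0.001,"wz": 0.002,"claw": 0},
    {"tx": 0.024,"ty": 0.006,"tz": -0.14,"wx": 0,"wy": -0.001,"wz": 0.002,"claw": 0},
    {"tx": 0.038,"ty": 0.01,"tz": -0.22,"wx": 0,"wy": -0.001,"wz": 0.002,"claw": 0},
    {"tx": 0.052,"ty": 0.013,"tz": -0.3,"wx": 0,"wy": -0.001,"wz": 0.002,"claw": 0},
    {"tx": 0.06,"ty": 0.013,"tz": -0.348,"wx": 0,"wy": -0.001,"wz": 0.002,"claw": 0}
  ]
}}

```text
time: 8.62
position: [0.6003, 0.157, 0.2235]
tool_rot: [-1.57, -0.069, 0.071]
force: [-0.6, -0.1, -0.7]
opening: 0.0076
```

Call:
{"api": "servo_tool", "payload": {
  "targets": [
    {"tx": 0.015,"ty": 0,"tz": -0.08,"wx": 0,"wy": 0,"wz": 0,"claw": 0},
    {"tx": 0.03,"ty": 0,"tz": -0.16,"wx": 0,"wy": 0,"wz": 0,"claw": 0},
    {"tx": 0.045,"ty": 0,"tz": -0.23,"wx": 0,"wy": 0,"wz": 0,"claw": 0},
    {"tx": 0.058,"ty": 0,"tz": -0.295,"wx": 0,"wy": 0,"wz": 0,"claw": 0},
    {"tx": 0.06,"ty": 0,"tz": -0.31,"wx": 0,"wy": 0,"wz": 0,"claw": 0}
  ]
}}

```text
time: 9.03
position: [0.6356, 0.0314, 0.2218]
tool_rot: [-1.572, -0.063, 0.069]
force: [0.1, -0.9, -0.9]
opening: 0.0079
```

Call:
{"api": "servo_tool", "payload": {
  "targets": [
    {"tx": 0,"ty": 0,"tz": 0,"wx": 0,"wy": 0,"wz": 0,"claw": 0}
  ]
}}

```text
time: 9.12
position: [0.6357, 0.0299, 0.2208]
tool_rot: [-1.572, -0.06, 0.069]
force: [-1.0, 1.1, -0.7]
opening: 0.0081
```

```bash
python3 -c "
from h import *
plan((.6372,.033,.225,95.3))
im=ctrl.get_image('wrist'); cv2.imwrite('pics/w6.png',im[:,:,::-1])
"
```

```text
t 9.12 p [0.6357 0.0299 0.2208] jaw yaw 94.7 F [-1.   1.1 -0.7] open 0.0081
(0.6372, 0.033, 0.225, 95.3) t [ 0.0044 -0.0106  0.0073] w [ 0.0005 -0.0033 -0.0017] rows 0.1 0.1
```

View pics/w6.png

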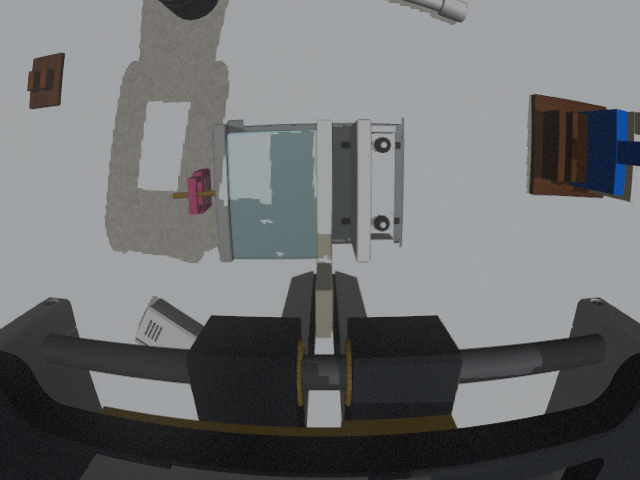

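Wrist view: plate_b held straight over the pack; stop's inner top edge at u≈357, face plate u≈216–230, block from u≈229; badge hangs on the peg at (200,191).

```bash
python3 -c "
from h import *
a=np.radians(5.0);x1=np.array([np.cos(a),np.sin(a)]);y1=np.array([-x1[1],x1[0]])
def s(n,uv,z):
    q=at_z('wrist',uv,z)[:2]; print(n,q.round(4),'x1 %.4f y1 %.4f'%(q@x1,q@y1))
s('stopT',(357,122),.099);s('stopB',(357.5,260),.099);s('stop+T',(370,122),.099);s('stop+B',(371,260),.099);s('fp-T',(216,124),.095);s('fp-B',(221,260),.095);s('fp+B',(233,260),.095);s('blkTL',(228,130),.095);s('blkBL',(233,259),.095)
s('plate bottom far top',(324.5,121),.131)
s('pegtip',(174,195),.0887)
p=ctrl.observe()['position'];print('tcp',p[:2]@x1,p[:2]@y1)
"
```

```text
stopT [0.5407 0.0502] x1 0.5430 y1 0.0029
stopB [0.6551 0.0616] x1 0.6580 y1 0.0043
stop+T [0.5396 0.0607] x1 0.5428 y1 0.0134
stop+B [0.6542 0.0732] x1 0.6581 y1 0.0159
fp-T [ 0.5491 -0.066 ] x1 0.5412 y1 -0.1136
fp-B [ 0.6665 -0.0572] x1 0.6590 y1 -0.1150
fp+B [ 0.6655 -0.0461] x1 0.6590 y1 -0.1040
blkTL [ 0.5538 -0.0551] x1 0.5469 y1 -0.1032
blkBL [ 0.6646 -0.0462] x1 0.6580 y1 -0.1039
plate bottom far top [0.5448 0.0244] x1 0.5448 y1 -0.0232
pegtip [ 0.6123 -0.1046] x1 0.6009 y1 -0.1575
tcp 0.635640367181313 -0.025198261219406368
```

```bash
python3 -c "
from h import *
plan((.6366,.0437,.205,95),(.6366,.0437,.115,95))
"
```

```text
t 9.17 p [0.6354 0.0303 0.2204] jaw yaw 94.7 F [ 0.5 -0.7 -1.7] open 0.0077
(0.6366, 0.0437, 0.205, 95) t [0.0059 0.0383 0.0332] w [ 0.0006 -0.0015 -0.002 ] rows 0.5 0.1
(0.6366, 0.0437, 0.115, 95) t [0.    0.225 0.   ] w [0. 0. 0.] rows 2.2 0.0
```

Call:
{"api": "servo_tool", "payload": {
  "targets": [
    {"tx": 0.006,"ty": 0.02,"tz": 0.033,"wx": 0.001,"wy": -0.0015,"wz": -0.002,"claw": 0},
    {"tx": 0.006,"ty": 0.038,"tz": 0.033,"wx": 0.001,"wy": -0.0015,"wz": -0.002,"claw": 0},
    {"tx": 0.006,"ty": 0.038,"tz": 0.033,"wx": 0.001,"wy": -0.0015,"wz": -0.002,"claw": 0}
  ]
}}

```text
time: 9.42
position: [0.6351, 0.046, 0.2021]
tool_rot: [-1.568, -0.067, 0.075]
force: [-0.0, -0.3, -1.0]
opening: 0.008
```

```bash
python3 -c "
from h import *
plan((.6366,.0437,.115,95))
for i in range(5): print(ctrl.observe()['position'])
"
```

```text
t 9.42 p [0.6351 0.046  0.2021] jaw yaw 95.2 F [-0.  -0.3 -1. ] open 0.008
(0.6366, 0.0437, 0.115, 95) t [ 0.0041  0.2177 -0.0066] w [-0.0007  0.001  -0.0014] rows 2.1 0.0
[0.63513335 0.04601878 0.20208733]
[0.63513335 0.04601878 0.20208733]
[0.63513335 0.04601878 0.20208733]
[0.63513335 0.04601878 0.20208733]
[0.63513335 0.04601878 0.20208733]
```

Descend slowly, watching force.

Call:
{"api": "servo_tool", "payload": {
  "targets": [
    {"tx": 0.003,"ty": 0.025,"tz": -0.005,"wx": 0,"wy": 0.001,"wz": -0.001,"claw": 0},
    {"tx": 0.003,"ty": 0.05,"tz": -0.005,"wx": 0,"wy": 0.001,"wz": -0.001,"claw": 0},
    {"tx": 0.003,"ty": 0.075,"tz": -0.005,"wx": 0,"wy": 0.001,"wz": -0.001,"claw": 0},
    {"tx": 0.003,"ty": 0.09,"tz": -0.005,"wx": 0,"wy": 0.001,"wz": -0.001,"claw": 0}
  ]
}}

```text
time: 9.75
position: [0.6354, 0.0445, 0.1635]
tool_rot: [-1.567, -0.065, 0.072]
force: [0.1, -0.4, -0.4]
opening: 0.0074
```

```bash
python3 -c "
from h import *
plan((.6366,.0437,.112,95))
"
```

```text
t 9.75 p [0.6354 0.0445 0.1635] jaw yaw 95.0 F [ 0.1 -0.4 -0.4] open 0.0074
(0.6366, 0.0437, 0.112, 95) t [ 0.0035  0.1288 -0.0025] w [-0.0008  0.0001 -0.0014] rows 1.2 0.0
```

Call:
{"api": "servo_tool", "payload": {
  "targets": [
    {"tx": 0.003,"ty": 0.04,"tz": -0.003,"wx": 0,"wy": 0,"wz": -0.001,"claw": 0},
    {"tx": 0.003,"ty": 0.08,"tz": -0.003,"wx": 0,"wy": 0,"wz": -0.001,"claw": 0},
    {"tx": 0.003,"ty": 0.115,"tz": -0.003,"wx": 0,"wy": 0,"wz": -0.001,"claw": 0},
    {"tx": 0.003,"ty": 0.132,"tz": -0.003,"wx": 0,"wy": 0,"wz": -0.001,"claw": 0},
    {"tx": 0.003,"ty": 0.132,"tz": -0.003,"wx": 0,"wy": 0,"wz": -0.001,"claw": 0}
  ]
}}

```text
time: 10.17
position: [0.6349, 0.0433, 0.1078]
tool_rot: [-1.567, -0.064, 0.074]
force: [-1.4, 0.1, -0.5]
opening: 0.0079
```

```bash
python3 -c "
from h import *
p=ctrl.observe()['position'];plan((p[0]+.0013,p[1]-.015,p[2],95))
"
```

```text
t 10.17 p [0.6349 0.0433 0.1078] jaw yaw 95.0 F [-1.4  0.1 -0.5] open 0.0079
(np.float64(0.6361931446169078), np.float64(0.028339684520496677), np.float64(0.10781582360128528), 95) t [-0.     -0.0001 -0.0376] w [-0.001  0.    -0.002] rows 0.4 0.1
```

Call:
{"api": "servo_tool", "payload": {
  "targets": [
    {"tx": 0,"ty": 0.001,"tz": -0.01,"wx": -0.001,"wy": 0,"wz": -0.002,"claw": 0},
    {"tx": 0,"ty": 0.002,"tz": -0.02,"wx": -0.001,"wy": 0,"wz": -0.002,"claw": 0},
    {"tx": 0,"ty": 0.002,"tz": -0.02,"wx": -0.001,"wy": 0,"wz": -0.002,"claw": 0}
  ]
}}

```text
time: 10.42
position: [0.6361, 0.0344, 0.1079]
tool_rot: [-1.571, -0.069, 0.067]
force: [0.3, -0.1, 0.4]
opening: 0.0077
```

Call:
{"api": "servo_tool", "payload": {
  "targets": [
    {"tx": 0,"ty": 0.002,"tz": -0.006,"wx": 0,"wy": 0,"wz": 0,"claw": 0},
    {"tx": 0,"ty": 0.002,"tz": -0.006,"wx": 0,"wy": 0,"wz": 0,"claw": 0}
  ]
}}

```text
time: 10.58
position: [0.6366, 0.0331, 0.1082]
tool_rot: [-1.568, -0.071, 0.066]
force: [-0.4, 3.1, 0.6]
opening: 0.008
```

```bash
python3 -c "
from h import *
p=ctrl.observe()['position'];plan((p[0]+.0003,p[1]-.003,p[2],95))
"
```

```text
t 10.58 p [0.6366 0.0331 0.1082] jaw yaw 95.0 F [-0.4  3.1  0.6] open 0.008
(np.float64(0.6369222442888782), np.float64(0.03006423749307256), np.float64(0.1081902910991745), 95) t [ 0.0001 -0.     -0.0075] w [-0.0006 -0.0002  0.001 ] rows 0.1 0.0
```

Contact with the block (3.1 N). Lower to the base and release.

Call:
{"api": "servo_tool", "payload": {
  "targets": [
    {"tx": 0,"ty": 0.006,"tz": 0,"wx": 0,"wy": 0,"wz": 0,"claw": 0},
    {"tx": 0,"ty": 0.009,"tz": 0,"wx": 0,"wy": 0,"wz": 0,"claw": 0},
    {"tx": 0,"ty": 0.009,"tz": 0,"wx": 0,"wy": 0,"wz": 0,"claw": 0}
  ]
}}

```text
time: 10.83
position: [0.6376, 0.0332, 0.1061]
tool_rot: [-1.568, -0.073, 0.063]
force: [0.2, 2.7, 3.5]
opening: 0.0079
```

Call:
{"api": "servo_tool", "payload": {
  "targets": [
    {"tx": 0,"ty": 0,"tz": 0,"wx": 0,"wy": 0,"wz": 0,"claw": 0.35},
    {"tx": 0,"ty": 0,"tz": 0,"wx": 0,"wy": 0,"wz": 0,"claw": 0.35},
    {"tx": 0,"ty": 0,"tz": 0,"wx": 0,"wy": 0,"wz": 0,"claw": 0.35},
    {"tx": 0,"ty": 0,"tz": 0,"wx": 0,"wy": 0,"wz": 0,"claw": 0.35},
    {"tx": 0,"ty": 0,"tz": 0,"wx": 0,"wy": 0,"wz": 0,"claw": 0.35}
  ]
}}

```text
time: 11.25
position: [0.6374, 0.0329, 0.1056]
tool_rot: [-1.568, -0.072, 0.064]
force: [0.2, 0.0, 0.9]
opening: 0.0329
```

Call:
{"api": "servo_tool", "payload": {
  "targets": [
    {"tx": 0,"ty": -0.05,"tz": 0,"wx": 0,"wy": 0,"wz": 0,"claw": 0.35},
    {"tx": 0,"ty": -0.12,"tz": 0,"wx": 0,"wy": 0,"wz": 0,"claw": 0.4},
    {"tx": 0,"ty": -0.19,"tz": 0,"wx": 0,"wy": 0,"wz": 0,"claw": 0.45},
    {"tx": 0,"ty": -0.25,"tz": 0,"wx": 0,"wy": 0,"wz": 0,"claw": 0.45},
    {"tx": 0,"ty": -0.27,"tz": 0,"wx": 0,"wy": 0,"wz": 0,"claw": 0.45}
  ]
}}

```text
time: 11.67
position: [0.6384, 0.0325, 0.2187]
tool_rot: [-1.569, -0.078, 0.058]
force: [-0.4, -0.4, 0.3]
opening: 0.0422
```

```bash
python3 -c "
from h import *
plan((.575,.18,.21,95.2),(.4848,.356,.2,95.2))
im=ctrl.get_image('wrist'); cv2.imwrite('pics/w7.png',cv2.resize(im[90:330,150:470,::-1],None,fx=2,fy=2))
"
```

```text
t 11.67 p [0.6384 0.0325 0.2187] jaw yaw 95.0 F [-0.4 -0.4  0.3] open 0.0422
(0.575, 0.18, 0.21, 95.2) t [-0.1264  0.0201  0.381 ] w [-0.0001 -0.0013  0.0041] rows 3.9 0.1
(0.4848, 0.356, 0.2, 95.2) t [-0.1847  0.025   0.4586] w [0. 0. 0.] rows 4.7 0.0
```

View pics/w7.png

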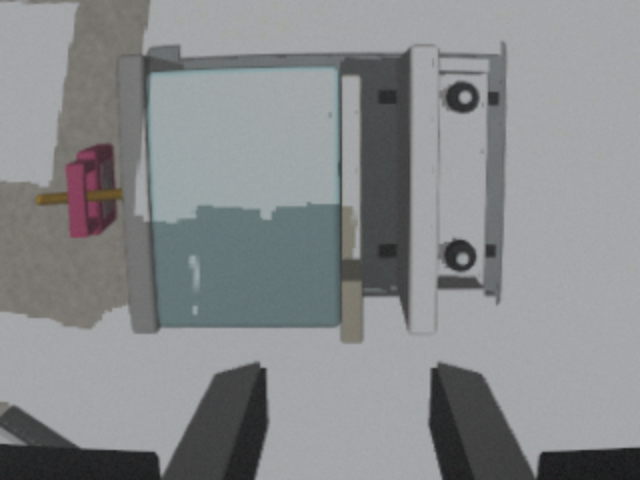

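Plate_b stands flush against the block; about 47 px ≈ 20 mm is left to the stop, so a second plate is needed. Fetching plate_a.

Call:
{"api": "servo_tool", "payload": {
  "targets": [
    {"tx": -0.026,"ty": 0.004,"tz": 0.08,"wx": 0,"wy": -0.001,"wz": 0.004,"claw": 0.45},
    {"tx": -0.053,"ty": 0.008,"tz": 0.16,"wx": 0,"wy": -0.001,"wz": 0.004,"claw": 0.45},
    {"tx": -0.08,"ty": 0.012,"tz": 0.24,"wx": 0,"wy": -0.001,"wz": 0.004,"claw": 0.45},
    {"tx": -0.107,"ty": 0.016,"tz": 0.32,"wx": 0,"wy": -0.001,"wz": 0.004,"claw": 0.45},
    {"tx": -0.126,"ty": 0.02,"tz": 0.381,"wx": 0,"wy": -0.001,"wz": 0.004,"claw": 0.45}
  ]
}}

```text
time: 12.13
position: [0.5733, 0.1819, 0.2075]
tool_rot: [-1.569, -0.069, 0.074]
force: [0.6, 0.2, -1.4]
opening: 0.0425
```

Call:
{"api": "servo_tool", "payload": {
  "targets": [
    {"tx": -0.034,"ty": 0.004,"tz": 0.08,"wx": 0,"wy": 0,"wz": 0,"claw": 0.45},
    {"tx": -0.07,"ty": 0.008,"tz": 0.17,"wx": 0,"wy": 0,"wz": 0,"claw": 0.45},
    {"tx": -0.106,"ty": 0.012,"tz": 0.26,"wx": 0,"wy": 0,"wz": 0,"claw": 0.45},
    {"tx": -0.142,"ty": 0.016,"tz": 0.35,"wx": 0,"wy": 0,"wz": 0,"claw": 0.45},
    {"tx": -0.175,"ty": 0.02,"tz": 0.43,"wx": 0,"wy": 0,"wz": 0,"claw": 0.45}
  ]
}}

```text
time: 12.55
position: [0.4859, 0.3483, 0.1972]
tool_rot: [-1.571, -0.067, 0.077]
force: [1.3, -0.1, -1.0]
opening: 0.0421
```

Call:
{"api": "servo_tool", "payload": {
  "targets": [
    {"tx": 0,"ty": 0,"tz": 0,"wx": 0,"wy": 0,"wz": 0,"claw": 0.45},
    {"tx": 0,"ty": 0,"tz": 0,"wx": 0,"wy": 0,"wz": 0,"claw": 0.45}
  ]
}}

```text
time: 12.72
position: [0.4838, 0.3493, 0.1944]
tool_rot: [-1.573, -0.067, 0.083]
force: [-0.0, -0.1, -0.4]
opening: 0.0423
```

```bash
python3 -c "
from h import *
plan((.4848,.3565,.15,95.2),(.4848,.3565,.101,95.2))
"
```

```text
t 12.72 p [0.4838 0.3493 0.1944] jaw yaw 95.4 F [-0.  -0.1 -0.4] open 0.0423
(0.4848, 0.3565, 0.15, 95.2) t [0.0052 0.111  0.018 ] w [ 0.001   0.0014 -0.0032] rows 1.1 0.1
(0.4848, 0.3565, 0.101, 95.2) t [0.     0.1225 0.    ] w [0. 0. 0.] rows 1.2 0.0
```

Call:
{"api": "servo_tool", "payload": {
  "targets": [
    {"tx": 0.005,"ty": 0.06,"tz": 0.018,"wx": 0.001,"wy": 0.001,"wz": -0.003,"claw": 0.45},
    {"tx": 0.005,"ty": 0.12,"tz": 0.018,"wx": 0.001,"wy": 0.001,"wz": -0.003,"claw": 0.45},
    {"tx": 0.005,"ty": 0.18,"tz": 0.018,"wx": 0.001,"wy": 0.001,"wz": -0.003,"claw": 0.45},
    {"tx": 0.005,"ty": 0.228,"tz": 0.018,"wx": 0.001,"wy": 0.001,"wz": -0.003,"claw": 0.4},
    {"tx": 0.005,"ty": 0.231,"tz": 0.018,"wx": 0.001,"wy": 0.001,"wz": -0.003,"claw": 0.3}
  ]
}}

```text
time: 13.13
position: [0.482, 0.3528, 0.0955]
tool_rot: [-1.576, -0.063, 0.079]
force: [-1.1, -0.8, -1.7]
opening: 0.034
```

Call:
{"api": "servo_tool", "payload": {
  "targets": [
    {"tx": 0,"ty": 0,"tz": 0,"wx": 0,"wy": 0,"wz": 0,"claw": 0.1},
    {"tx": 0,"ty": 0,"tz": 0,"wx": 0,"wy": 0,"wz": 0,"claw": 0},
    {"tx": 0,"ty": 0,"tz": 0,"wx": 0,"wy": 0,"wz": 0,"claw": 0},
    {"tx": 0,"ty": 0,"tz": 0,"wx": 0,"wy": 0,"wz": 0,"claw": 0},
    {"tx": 0,"ty": 0,"tz": 0,"wx": 0,"wy": 0,"wz": 0,"claw": 0}
  ]
}}

```text
time: 13.55
position: [0.4828, 0.3553, 0.097]
tool_rot: [-1.569, -0.065, 0.077]
force: [1.2, 4.8, -1.9]
opening: 0.0078
```

Call:
{"api": "servo_tool", "payload": {
  "targets": [
    {"tx": 0,"ty": 0,"tz": 0,"wx": 0,"wy": 0,"wz": 0,"claw": 0},
    {"tx": 0,"ty": 0,"tz": 0,"wx": 0,"wy": 0,"wz": 0,"claw": 0},
    {"tx": 0,"ty": 0,"tz": 0,"wx": 0,"wy": 0,"wz": 0,"claw": 0}
  ]
}}

```text
time: 13.8
position: [0.4832, 0.3556, 0.0979]
tool_rot: [-1.569, -0.067, 0.076]
force: [-0.3, 1.1, -0.8]
opening: 0.008
```

```bash
python3 -c "
from h import *
p=ctrl.observe()['position'];plan((p[0],p[1],.24,95.2))
"
```

```text
t 13.8 p [0.4832 0.3556 0.0979] jaw yaw 95.2 F [-0.3  1.1 -0.8] open 0.008
(np.float64(0.4832204193346635), np.float64(0.35560451987757374), 0.24, 95.2) t [-0.002  -0.3552  0.0004] w [-0.0004  0.     -0.0018] rows 3.4 0.0
```

Call:
{"api": "servo_tool", "payload": {
  "targets": [
    {"tx": 0,"ty": -0.06,"tz": 0,"wx": 0,"wy": 0,"wz": -0.001,"claw": 0},
    {"tx": 0,"ty": -0.14,"tz": 0,"wx": 0,"wy": 0,"wz": -0.001,"claw": 0},
    {"tx": 0,"ty": -0.23,"tz": 0,"wx": 0,"wy": 0,"wz": -0.001,"claw": 0},
    {"tx": 0,"ty": -0.32,"tz": 0,"wx": 0,"wy": 0,"wz": -0.001,"claw": 0},
    {"tx": 0,"ty": -0.375,"tz": 0,"wx": 0,"wy": 0,"wz": -0.001,"claw": 0}
  ]
}}

```text
time: 14.22
position: [0.4849, 0.3554, 0.2528]
tool_rot: [-1.567, -0.073, 0.069]
force: [0.2, 0.3, 0.3]
opening: 0.0077
```

```bash
python3 -c "
from h import *
plan((.52,.21,.24,95),(.5626,.0407,.215,95))
"
```

```text
t 14.22 p [0.4849 0.3554 0.2528] jaw yaw 95.2 F [0.2 0.3 0.3] open 0.0077
(0.52, 0.21, 0.24, 95) t [ 0.0546  0.0313 -0.37  ] w [-0.0008  0.001   0.0009] rows 3.6 0.0
(0.5626, 0.0407, 0.215, 95) t [ 0.0692  0.0625 -0.4309] w [0. 0. 0.] rows 4.2 0.0
```

Call:
{"api": "servo_tool", "payload": {
  "targets": [
    {"tx": 0.012,"ty": 0,"tz": -0.08,"wx": -0.001,"wy": 0.001,"wz": 0.001,"claw": 0},
    {"tx": 0.024,"ty": 0,"tz": -0.16,"wx": -0.001,"wy": 0.001,"wz": 0.001,"claw": 0},
    {"tx": 0.036,"ty": 0,"tz": -0.24,"wx": -0.001,"wy": 0.001,"wz": 0.001,"claw": 0},
    {"tx": 0.048,"ty": 0.02,"tz": -0.32,"wx": -0.001,"wy": 0.001,"wz": 0.001,"claw": 0},
    {"tx": 0.055,"ty": 0.031,"tz": -0.37,"wx": -0.001,"wy": 0.001,"wz": 0.001,"claw": 0}
  ]
}}

```text
time: 14.63
position: [0.5205, 0.2066, 0.2402]
tool_rot: [-1.573, -0.066, 0.067]
force: [0.2, 0.2, -1.3]
opening: 0.008
```

Call:
{"api": "servo_tool", "payload": {
  "targets": [
    {"tx": 0.015,"ty": 0.012,"tz": -0.09,"wx": 0,"wy": 0,"wz": 0,"claw": 0},
    {"tx": 0.03,"ty": 0.025,"tz": -0.18,"wx": 0,"wy": 0,"wz": 0,"claw": 0},
    {"tx": 0.045,"ty": 0.038,"tz": -0.27,"wx": 0,"wy": 0,"wz": 0,"claw": 0},
    {"tx": 0.057,"ty": 0.045,"tz": -0.35,"wx": 0,"wy": 0,"wz": 0,"claw": 0},
    {"tx": 0.066,"ty": 0.05,"tz": -0.41,"wx": 0,"wy": 0,"wz": 0,"claw": 0}
  ]
}}

```text
time: 15.05
position: [0.5605, 0.0421, 0.2202]
tool_rot: [-1.575, -0.063, 0.066]
force: [0.8, -0.5, -0.1]
opening: 0.0081
```

Call:
{"api": "servo_tool", "payload": {
  "targets": [
    {"tx": 0,"ty": 0,"tz": 0,"wx": 0,"wy": 0,"wz": 0,"claw": 0},
    {"tx": 0,"ty": 0,"tz": 0,"wx": 0,"wy": 0,"wz": 0,"claw": 0}
  ]
}}

```text
time: 15.22
position: [0.5601, 0.0403, 0.2198]
tool_rot: [-1.575, -0.059, 0.064]
force: [0.8, 0.0, -0.3]
opening: 0.0078
```

```bash
python3 -c "
from h import *
plan((.5626,.0407,.2,95))
"
```

```text
t 15.22 p [0.5601 0.0403 0.2198] jaw yaw 94.5 F [ 0.8  0.  -0.3] open 0.0078
(0.5626, 0.0407, 0.2, 95) t [0.0064 0.0494 0.0008] w [ 0.0017 -0.0027 -0.0011] rows 0.5 0.1
```

Call:
{"api": "servo_tool", "payload": {
  "targets": [
    {"tx": 0.006,"ty": 0.025,"tz": 0.001,"wx": 0.002,"wy": -0.003,"wz": -0.001,"claw": 0},
    {"tx": 0.006,"ty": 0.049,"tz": 0.001,"wx": 0.002,"wy": -0.003,"wz": -0.001,"claw": 0},
    {"tx": 0.006,"ty": 0.049,"tz": 0.001,"wx": 0.002,"wy": -0.003,"wz": -0.001,"claw": 0}
  ]
}}

```text
time: 15.47
position: [0.5609, 0.0418, 0.197]
tool_rot: [-1.568, -0.066, 0.075]
force: [0.3, -0.9, -1.1]
opening: 0.0078
```

```bash
python3 -c "
from h import *
plan((.5626,.0407,.16,95))
"
```

```text
t 15.47 p [0.5609 0.0418 0.197 ] jaw yaw 95.1 F [ 0.3 -0.9 -1.1] open 0.0078
(0.5626, 0.0407, 0.16, 95) t [ 0.0045  0.0924 -0.0034] w [-0.0005  0.0008 -0.0017] rows 0.9 0.0
```

Call:
{"api": "servo_tool", "payload": {
  "targets": [
    {"tx": 0.004,"ty": 0.025,"tz": -0.003,"wx": 0,"wy": 0.001,"wz": -0.002,"claw": 0},
    {"tx": 0.004,"ty": 0.05,"tz": -0.003,"wx": 0,"wy": 0.001,"wz": -0.002,"claw": 0},
    {"tx": 0.004,"ty": 0.075,"tz": -0.003,"wx": 0,"wy": 0.001,"wz": -0.002,"claw": 0},
    {"tx": 0.004,"ty": 0.092,"tz": -0.003,"wx": 0,"wy": 0.001,"wz": -0.002,"claw": 0}
  ]
}}

```text
time: 15.8
position: [0.5615, 0.0415, 0.1583]
tool_rot: [-1.568, -0.068, 0.07]
force: [-0.3, -0.3, -0.2]
opening: 0.0077
```

```bash
python3 -c "
from h import *
plan((.5626,.0407,.106,95))
"
```

```text
t 15.8 p [0.5615 0.0415 0.1583] jaw yaw 95.0 F [-0.3 -0.3 -0.2] open 0.0077
(0.5626, 0.0407, 0.106, 95) t [ 0.0027  0.1307 -0.0025] w [-0.0006  0.0001 -0.0005] rows 1.3 0.0
```

Call:
{"api": "servo_tool", "payload": {
  "targets": [
    {"tx": 0.002,"ty": 0.04,"tz": -0.002,"wx": 0,"wy": 0,"wz": 0,"claw": 0},
    {"tx": 0.002,"ty": 0.08,"tz": -0.002,"wx": 0,"wy": 0,"wz": 0,"claw": 0},
    {"tx": 0.002,"ty": 0.115,"tz": -0.002,"wx": 0,"wy": 0,"wz": 0,"claw": 0},
    {"tx": 0.002,"ty": 0.13,"tz": -0.002,"wx": 0,"wy": 0,"wz": 0,"claw": 0},
    {"tx": 0.002,"ty": 0.13,"tz": -0.002,"wx": 0,"wy": 0,"wz": 0,"claw": 0}
  ]
}}

```text
time: 16.22
position: [0.5609, 0.0411, 0.104]
tool_rot: [-1.568, -0.064, 0.074]
force: [-0.4, -0.1, -0.4]
opening: 0.0078
```

Call:
{"api": "servo_tool", "payload": {
  "targets": [
    {"tx": 0,"ty": 0,"tz": -0.007,"wx": 0,"wy": 0,"wz": 0,"claw": 0},
    {"tx": 0,"ty": 0,"tz": -0.014,"wx": 0,"wy": 0,"wz": 0,"claw": 0},
    {"tx": 0,"ty": 0,"tz": -0.014,"wx": 0,"wy": 0,"wz": 0,"claw": 0}
  ]
}}

```text
time: 16.47
position: [0.562, 0.0349, 0.105]
tool_rot: [-1.568, -0.065, 0.072]
force: [-0.1, -0.7, -1.2]
opening: 0.0081
```

```bash
python3 -c "
from h import *
plan((.5626,.0407,.103,95))
"
```

```text
t 16.47 p [0.562  0.0349 0.105 ] jaw yaw 95.0 F [-0.1 -0.7 -1.2] open 0.0081
(0.5626, 0.0407, 0.103, 95) t [0.0027 0.005  0.0142] w [-0.0006  0.0001 -0.0013] rows 0.1 0.0
```

Call:
{"api": "servo_tool", "payload": {
  "targets": [
    {"tx": 0,"ty": 0.002,"tz": -0.005,"wx": 0,"wy": 0,"wz": 0,"claw": 0},
    {"tx": 0,"ty": 0.002,"tz": -0.005,"wx": 0,"wy": 0,"wz": 0,"claw": 0}
  ]
}}

```text
time: 16.63
position: [0.5623, 0.0341, 0.105]
tool_rot: [-1.565, -0.066, 0.072]
force: [-2.2, 3.3, 1.1]
opening: 0.0079
```

Call:
{"api": "servo_tool", "payload": {
  "targets": [
    {"tx": 0,"ty": 0.006,"tz": 0,"wx": 0,"wy": 0,"wz": 0,"claw": 0},
    {"tx": 0,"ty": 0.009,"tz": 0,"wx": 0,"wy": 0,"wz": 0,"claw": 0},
    {"tx": 0,"ty": 0.009,"tz": 0,"wx": 0,"wy": 0,"wz": 0,"claw": 0}
  ]
}}

```text
time: 16.88
position: [0.5629, 0.0343, 0.1019]
tool_rot: [-1.565, -0.068, 0.071]
force: [0.8, 1.5, 1.2]
opening: 0.0077
```

```bash
python3 -c "
from h import *
plan((.5626,.0407,.103,95))
"
```

```text
t 16.88 p [0.5629 0.0343 0.1019] jaw yaw 95.1 F [0.8 1.5 1.2] open 0.0077
(0.5626, 0.0407, 0.103, 95) t [ 0.0007 -0.0028  0.0161] w [-0.0015  0.0003 -0.0004] rows 0.2 0.0
```

Both touching. Release, rise and go to the wedge.

Call:
{"api": "servo_tool", "payload": {
  "targets": [
    {"tx": 0,"ty": 0,"tz": 0,"wx": 0,"wy": 0,"wz": 0,"claw": 0.35},
    {"tx": 0,"ty": 0,"tz": 0,"wx": 0,"wy": 0,"wz": 0,"claw": 0.35},
    {"tx": 0,"ty": 0,"tz": 0,"wx": 0,"wy": 0,"wz": 0,"claw": 0.35},
    {"tx": 0,"ty": 0,"tz": 0,"wx": 0,"wy": 0,"wz": 0,"claw": 0.35},
    {"tx": 0,"ty": 0,"tz": 0,"wx": 0,"wy": 0,"wz": 0,"claw": 0.35}
  ]
}}

```text
time: 17.3
position: [0.5629, 0.034, 0.1018]
tool_rot: [-1.566, -0.068, 0.07]
force: [-0.4, -0.9, -0.7]
opening: 0.0324
```

Call:
{"api": "servo_tool", "payload": {
  "targets": [
    {"tx": 0,"ty": -0.05,"tz": 0,"wx": 0,"wy": 0,"wz": 0,"claw": 0.35},
    {"tx": 0,"ty": -0.12,"tz": 0,"wx": 0,"wy": 0,"wz": 0,"claw": 0.4},
    {"tx": 0,"ty": -0.19,"tz": 0,"wx": 0,"wy": 0,"wz": 0,"claw": 0.45},
    {"tx": 0,"ty": -0.25,"tz": 0,"wx": 0,"wy": 0,"wz": 0,"claw": 0.45},
    {"tx": 0,"ty": -0.27,"tz": 0,"wx": 0,"wy": 0,"wz": 0,"claw": 0.45}
  ]
}}

```text
time: 17.72
position: [0.5649, 0.0333, 0.2146]
tool_rot: [-1.566, -0.073, 0.064]
force: [0.4, 0.1, 0.1]
opening: 0.0423
```

```bash
python3 -c "
from h import *
plan((.545,.18,.205,95.2),(.5217,.331,.19,95.2))
im=ctrl.get_image('wrist'); cv2.imwrite('pics/w8.png',cv2.resize(im[90:330,150:470,::-1],None,fx=2,fy=2))
"
```

```text
t 17.72 p [0.5649 0.0333 0.2146] jaw yaw 95.0 F [0.4 0.1 0.1] open 0.0423
(0.545, 0.18, 0.205, 95.2) t [-0.0175  0.025   0.3697] w [-0.0009 -0.001   0.0019] rows 3.6 0.1
(0.5217, 0.331, 0.19, 95.2) t [-0.0238  0.0375  0.3812] w [0. 0. 0.] rows 3.7 0.0
```

View pics/w8.png

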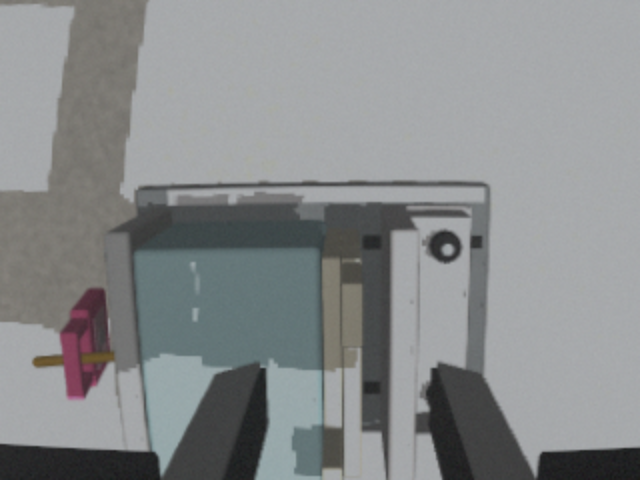

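Both plates stand flush against the block; ~29 px ≈ 12 mm remain — right for the wedge.

Call:
{"api": "servo_tool", "payload": {
  "targets": [
    {"tx": -0.004,"ty": 0.005,"tz": 0.08,"wx": 0,"wy": -0.001,"wz": 0.002,"claw": 0.45},
    {"tx": -0.008,"ty": 0.01,"tz": 0.16,"wx": 0,"wy": -0.001,"wz": 0.002,"claw": 0.45},
    {"tx": -0.012,"ty": 0.015,"tz": 0.24,"wx": 0,"wy": -0.001,"wz": 0.002,"claw": 0.45},
    {"tx": -0.016,"ty": 0.02,"tz": 0.32,"wx": 0,"wy": -0.001,"wz": 0.002,"claw": 0.45},
    {"tx": -0.018,"ty": 0.025,"tz": 0.37,"wx": 0,"wy": -0.001,"wz": 0.002,"claw": 0.45}
  ]
}}

```text
time: 18.18
position: [0.5434, 0.1826, 0.2025]
tool_rot: [-1.566, -0.07, 0.075]
force: [-0.2, -0.2, -0.1]
opening: 0.0424
```

Call:
{"api": "servo_tool", "payload": {
  "targets": [
    {"tx": -0.005,"ty": 0.005,"tz": 0.08,"wx": 0,"wy": 0,"wz": 0,"claw": 0.45},
    {"tx": -0.01,"ty": 0.015,"tz": 0.16,"wx": 0,"wy": 0,"wz": 0,"claw": 0.45},
    {"tx": -0.015,"ty": 0.025,"tz": 0.24,"wx": 0,"wy": 0,"wz": 0,"claw": 0.45},
    {"tx": -0.02,"ty": 0.035,"tz": 0.32,"wx": 0,"wy": 0,"wz": 0,"claw": 0.45},
    {"tx": -0.023,"ty": 0.037,"tz": 0.365,"wx": 0,"wy": 0,"wz": 0,"claw": 0.45}
  ]
}}

```text
time: 18.6
position: [0.5185, 0.3297, 0.1847]
tool_rot: [-1.567, -0.068, 0.081]
force: [0.3, -0.7, -0.5]
opening: 0.0426
```

Call:
{"api": "servo_tool", "payload": {
  "targets": [
    {"tx": 0,"ty": 0,"tz": 0,"wx": 0,"wy": 0,"wz": 0,"claw": 0.45},
    {"tx": 0,"ty": 0,"tz": 0,"wx": 0,"wy": 0,"wz": 0,"claw": 0.45}
  ]
}}

```text
time: 18.77
position: [0.5172, 0.3299, 0.1817]
tool_rot: [-1.569, -0.066, 0.086]
force: [-0.3, -0.4, -0.5]
opening: 0.0423
```

```bash
python3 -c "
from h import *
plan((.5217,.331,.101,95.2))
"
```

```text
t 18.77 p [0.5172 0.3299 0.1817] jaw yaw 95.6 F [-0.3 -0.4 -0.5] open 0.0423
(0.5217, 0.331, 0.101, 95.2) t [0.0141 0.2015 0.0015] w [-0.0002  0.0021 -0.004 ] rows 1.9 0.1
```

Call:
{"api": "servo_tool", "payload": {
  "targets": [
    {"tx": 0.014,"ty": 0.05,"tz": 0.002,"wx": 0,"wy": 0.002,"wz": -0.004,"claw": 0.45},
    {"tx": 0.014,"ty": 0.1,"tz": 0.002,"wx": 0,"wy": 0.002,"wz": -0.004,"claw": 0.45},
    {"tx": 0.014,"ty": 0.15,"tz": 0.002,"wx": 0,"wy": 0.002,"wz": -0.004,"claw": 0.45},
    {"tx": 0.014,"ty": 0.19,"tz": 0.002,"wx": 0,"wy": 0.002,"wz": -0.004,"claw": 0.4},
    {"tx": 0.014,"ty": 0.198,"tz": 0.002,"wx": 0,"wy": 0.002,"wz": -0.004,"claw": 0.3}
  ]
}}

```text
time: 19.18
position: [0.52, 0.328, 0.0978]
tool_rot: [-1.573, -0.064, 0.075]
force: [0.0, -0.7, -0.4]
opening: 0.0335
```

Call:
{"api": "servo_tool", "payload": {
  "targets": [
    {"tx": 0,"ty": 0,"tz": 0,"wx": 0,"wy": 0,"wz": 0,"claw": 0.1},
    {"tx": 0,"ty": 0,"tz": 0,"wx": 0,"wy": 0,"wz": 0,"claw": 0},
    {"tx": 0,"ty": 0,"tz": 0,"wx": 0,"wy": 0,"wz": 0,"claw": 0},
    {"tx": 0,"ty": 0,"tz": 0,"wx": 0,"wy": 0,"wz": 0,"claw": 0},
    {"tx": 0,"ty": 0,"tz": 0,"wx": 0,"wy": 0,"wz": 0,"claw": 0}
  ]
}}

```text
time: 19.6
position: [0.5206, 0.3294, 0.0991]
tool_rot: [-1.57, -0.066, 0.074]
force: [-0.1, 3.7, -0.5]
opening: 0.0118
```

Call:
{"api": "servo_tool", "payload": {
  "targets": [
    {"tx": 0,"ty": 0,"tz": 0,"wx": 0,"wy": 0,"wz": 0,"claw": 0},
    {"tx": 0,"ty": 0,"tz": 0,"wx": 0,"wy": 0,"wz": 0,"claw": 0}
  ]
}}

```text
time: 19.77
position: [0.5207, 0.3297, 0.0998]
tool_rot: [-1.569, -0.067, 0.074]
force: [-0.6, 1.1, -0.2]
opening: 0.0121
```

```bash
python3 -c "
from h import *
p=ctrl.observe()['position'];plan((p[0],p[1],.23,95.2))
"
```

```text
t 19.77 p [0.5207 0.3297 0.0998] jaw yaw 95.1 F [-0.6  1.1 -0.2] open 0.0121
(np.float64(0.520700123809273), np.float64(0.329733051129345), 0.23, 95.2) t [-1.300e-03 -3.256e-01  1.000e-04] w [-0.0001 -0.0003 -0.0012] rows 3.1 0.0
```

Call:
{"api": "servo_tool", "payload": {
  "targets": [
    {"tx": 0,"ty": -0.06,"tz": 0,"wx": 0,"wy": 0,"wz": -0.001,"claw": 0},
    {"tx": 0,"ty": -0.14,"tz": 0,"wx": 0,"wy": 0,"wz": -0.001,"claw": 0},
    {"tx": 0,"ty": -0.22,"tz": 0,"wx": 0,"wy": 0,"wz": -0.001,"claw": 0},
    {"tx": 0,"ty": -0.29,"tz": 0,"wx": 0,"wy": 0,"wz": -0.001,"claw": 0},
    {"tx": 0,"ty": -0.315,"tz": 0,"wx": 0,"wy": 0,"wz": -0.001,"claw": 0}
  ]
}}

```text
time: 20.18
position: [0.5229, 0.3299, 0.2318]
tool_rot: [-1.567, -0.076, 0.064]
force: [-0.0, 0.2, -0.1]
opening: 0.0119
```

```bash
python3 -c "
from h import *
plan((.56,.18,.22,95),(.5985,.0525,.215,95))
"
```

```text
t 20.18 p [0.5229 0.3299 0.2318] jaw yaw 95.1 F [-0.   0.2 -0.1] open 0.0119
(0.56, 0.18, 0.22, 95) t [ 0.0587  0.0291 -0.3815] w [-0.0007  0.0006  0.0025] rows 3.7 0.1
(0.5985, 0.0525, 0.215, 95) t [ 0.0681  0.0125 -0.3259] w [0. 0. 0.] rows 3.2 0.0
```

Call:
{"api": "servo_tool", "payload": {
  "targets": [
    {"tx": 0.012,"ty": 0.004,"tz": -0.08,"wx": 0,"wy": 0,"wz": 0.002,"claw": 0},
    {"tx": 0.024,"ty": 0.01,"tz": -0.16,"wx": 0,"wy": 0,"wz": 0.002,"claw": 0},
    {"tx": 0.036,"ty": 0.016,"tz": -0.24,"wx": 0,"wy": 0,"wz": 0.002,"claw": 0},
    {"tx": 0.05,"ty": 0.022,"tz": -0.32,"wx": 0,"wy": 0,"wz": 0.002,"claw": 0},
    {"tx": 0.059,"ty": 0.025,"tz": -0.38,"wx": 0,"wy": 0,"wz": 0.002,"claw": 0}
  ]
}}

```text
time: 20.6
position: [0.5599, 0.1776, 0.22]
tool_rot: [-1.57, -0.068, 0.07]
force: [0.8, 0.2, -2.0]
opening: 0.0118
```

Call:
{"api": "servo_tool", "payload": {
  "targets": [
    {"tx": 0.015,"ty": 0,"tz": -0.075,"wx": 0,"wy": 0,"wz": 0,"claw": 0},
    {"tx": 0.03,"ty": 0,"tz": -0.15,"wx": 0,"wy": 0,"wz": 0,"claw": 0},
    {"tx": 0.045,"ty": 0,"tz": -0.22,"wx": 0,"wy": 0,"wz": 0,"claw": 0},
    {"tx": 0.06,"ty": 0,"tz": -0.28,"wx": 0,"wy": 0,"wz": 0,"claw": 0},
    {"tx": 0.066,"ty": 0,"tz": -0.31,"wx": 0,"wy": 0,"wz": 0,"claw": 0}
  ]
}}

```text
time: 21.02
position: [0.5971, 0.0528, 0.2185]
tool_rot: [-1.572, -0.064, 0.069]
force: [0.1, 0.9, -2.3]
opening: 0.0121
```

Call:
{"api": "servo_tool", "payload": {
  "targets": [
    {"tx": 0,"ty": 0,"tz": 0,"wx": 0,"wy": 0,"wz": 0,"claw": 0},
    {"tx": 0,"ty": 0,"tz": 0,"wx": 0,"wy": 0,"wz": 0,"claw": 0}
  ]
}}

```text
time: 21.18
position: [0.5966, 0.0524, 0.2173]
tool_rot: [-1.572, -0.06, 0.069]
force: [-0.1, -0.5, -1.6]
opening: 0.0117
```

```bash
python3 -c "
from h import *
plan((.5985,.052,.2,95))
"
```

```text
t 21.18 p [0.5966 0.0524 0.2173] jaw yaw 94.7 F [-0.1 -0.5 -1.6] open 0.0117
(0.5985, 0.052, 0.2, 95) t [ 0.0048  0.0432 -0.0013] w [ 0.0006 -0.0015 -0.0019] rows 0.4 0.1
```

Call:
{"api": "servo_tool", "payload": {
  "targets": [
    {"tx": 0.005,"ty": 0.02,"tz": -0.001,"wx": 0.001,"wy": -0.0015,"wz": -0.002,"claw": 0},
    {"tx": 0.005,"ty": 0.043,"tz": -0.001,"wx": 0.001,"wy": -0.0015,"wz": -0.002,"claw": 0},
    {"tx": 0.005,"ty": 0.043,"tz": -0.001,"wx": 0.001,"wy": -0.0015,"wz": -0.002,"claw": 0}
  ]
}}

```text
time: 21.43
position: [0.5969, 0.0534, 0.1968]
tool_rot: [-1.568, -0.066, 0.074]
force: [-0.3, 0.4, -1.7]
opening: 0.0121
```

```bash
python3 -c "
from h import *
plan((.5985,.052,.175,95))
"
```

```text
t 21.43 p [0.5969 0.0534 0.1968] jaw yaw 95.1 F [-0.3  0.4 -1.7] open 0.0121
(0.5985, 0.052, 0.175, 95) t [ 0.0038  0.0545 -0.004 ] w [-0.0006  0.0006 -0.0015] rows 0.5 0.0
```

Call:
{"api": "servo_tool", "payload": {
  "targets": [
    {"tx": 0.003,"ty": 0.02,"tz": -0.003,"wx": 0,"wy": 0,"wz": -0.001,"claw": 0},
    {"tx": 0.003,"ty": 0.04,"tz": -0.004,"wx": 0,"wy": 0,"wz": -0.001,"claw": 0},
    {"tx": 0.003,"ty": 0.06,"tz": -0.005,"wx": 0,"wy": 0,"wz": -0.001,"claw": 0},
    {"tx": 0.003,"ty": 0.08,"tz": -0.006,"wx": 0,"wy": 0,"wz": -0.001,"claw": 0},
    {"tx": 0.003,"ty": 0.08,"tz": -0.006,"wx": 0,"wy": 0,"wz": -0.001,"claw": 0}
  ]
}}

```text
time: 21.85
position: [0.5969, 0.0512, 0.1619]
tool_rot: [-1.568, -0.065, 0.075]
force: [-0.7, 0.3, -1.5]
opening: 0.0118
```

```bash
python3 -c "
from h import *
plan((.5988,.0505,.15,95))
"
```

```text
t 21.85 p [0.5969 0.0512 0.1619] jaw yaw 95.1 F [-0.7  0.3 -1.5] open 0.0118
(0.5988, 0.0505, 0.15, 95) t [ 0.0047  0.0298 -0.0023] w [-0.0007  0.0006 -0.0019] rows 0.3 0.1
```

Edge is inside the gap (about 25 mm) with no side force. Continue.

Call:
{"api": "servo_tool", "payload": {
  "targets": [
    {"tx": 0.003,"ty": 0.015,"tz": -0.002,"wx": 0,"wy": 0,"wz": -0.001,"claw": 0},
    {"tx": 0.003,"ty": 0.03,"tz": -0.003,"wx": 0,"wy": 0,"wz": -0.001,"claw": 0},
    {"tx": 0.003,"ty": 0.045,"tz": -0.003,"wx": 0,"wy": 0,"wz": -0.001,"claw": 0},
    {"tx": 0.003,"ty": 0.045,"tz": -0.003,"wx": 0,"wy": 0,"wz": -0.001,"claw": 0}
  ]
}}

```text
time: 22.18
position: [0.5974, 0.0502, 0.1421]
tool_rot: [-1.567, -0.066, 0.074]
force: [-0.3, 0.8, -1.4]
opening: 0.0118
```

```bash
python3 -c "
from h import *
plan((.599,.0495,.135,95))
"
```

```text
t 22.18 p [0.5974 0.0502 0.1421] jaw yaw 95.1 F [-0.3  0.8 -1.4] open 0.0118
(0.599, 0.0495, 0.135, 95) t [ 0.004   0.0178 -0.0023] w [-0.0009  0.0006 -0.0017] rows 0.2 0.1
```

Call:
{"api": "servo_tool", "payload": {
  "targets": [
    {"tx": 0.002,"ty": 0.008,"tz": -0.001,"wx": 0,"wy": 0,"wz": -0.001,"claw": 0},
    {"tx": 0.002,"ty": 0.015,"tz": -0.002,"wx": 0,"wy": 0,"wz": -0.001,"claw": 0},
    {"tx": 0.002,"ty": 0.015,"tz": -0.002,"wx": 0,"wy": 0,"wz": -0.001,"claw": 0}
  ]
}}

```text
time: 22.43
position: [0.5981, 0.0499, 0.1356]
tool_rot: [-1.566, -0.068, 0.072]
force: [0.1, 0.9, -2.4]
opening: 0.0116
```

Call:
{"api": "servo_tool", "payload": {
  "targets": [
    {"tx": 0,"ty": 0.005,"tz": 0,"wx": 0,"wy": 0,"wz": 0,"claw": 0},
    {"tx": 0,"ty": 0.01,"tz": 0,"wx": 0,"wy": 0,"wz": 0,"claw": 0},
    {"tx": 0,"ty": 0.01,"tz": 0,"wx": 0,"wy": 0,"wz": 0,"claw": 0}
  ]
}}

```text
time: 22.68
position: [0.5985, 0.0499, 0.1338]
tool_rot: [-1.566, -0.07, 0.071]
force: [-0.7, 0.8, 5.0]
opening: 0.0121
```

```bash
python3 -c "
from h import *
plan((.599,.0495,.130,95))
"
```

```text
t 22.68 p [0.5985 0.0499 0.1338] jaw yaw 95.1 F [-0.7  0.8  5. ] open 0.0121
(0.599, 0.0495, 0.13, 95) t [ 0.0011  0.0094 -0.0012] w [-0.0011  0.0007 -0.0001] rows 0.1 0.0
```

Jamming where predicted. Press harder.

Call:
{"api": "servo_tool", "payload": {
  "targets": [
    {"tx": 0,"ty": 0.007,"tz": 0,"wx": 0,"wy": 0,"wz": 0,"claw": 0},
    {"tx": 0,"ty": 0.014,"tz": 0,"wx": 0,"wy": 0,"wz": 0,"claw": 0},
    {"tx": 0,"ty": 0.014,"tz": 0,"wx": 0,"wy": 0,"wz": 0,"claw": 0},
    {"tx": 0,"ty": 0.014,"tz": 0,"wx": 0,"wy": 0,"wz": 0,"claw": 0}
  ]
}}

```text
time: 23.02
position: [0.5991, 0.0499, 0.1331]
tool_rot: [-1.566, -0.073, 0.067]
force: [-5.1, 0.4, 13.2]
opening: 0.0119
```

```bash
python3 -c "
from h import *
plan((.599,.0495,.130,95))
"
```

```text
t 23.02 p [0.5991 0.0499 0.1331] jaw yaw 95.1 F [-5.1  0.4 13.2] open 0.0119
(0.599, 0.0495, 0.13, 95) t [-0.0005  0.0076 -0.0011] w [-0.001   0.0008  0.0013] rows 0.1 0.0
```

Call:
{"api": "servo_tool", "payload": {
  "targets": [
    {"tx": -0.002,"ty": 0.018,"tz": 0,"wx": 0,"wy": 0,"wz": 0,"claw": 0},
    {"tx": -0.004,"ty": 0.021,"tz": 0,"wx": 0,"wy": 0,"wz": 0,"claw": 0},
    {"tx": -0.004,"ty": 0.021,"tz": 0,"wx": 0,"wy": 0,"wz": 0,"claw": 0},
    {"tx": -0.004,"ty": 0.021,"tz": 0,"wx": 0,"wy": 0,"wz": 0,"claw": 0},
    {"tx": -0.004,"ty": 0.021,"tz": 0,"wx": 0,"wy": 0,"wz": 0,"claw": 0}
  ]
}}

```text
time: 23.43
position: [0.5998, 0.05, 0.1326]
tool_rot: [-1.566, -0.081, 0.06]
force: [-5.5, -0.3, 20.0]
opening: 0.0122
```

```bash
python3 -c "
from h import *
plan()
a=ctrl.get_image('scene'); b=ctrl.get_image('wrist'); 
for i in range(4): ctrl.get_image('top')
plan()
o=np.zeros((600,800,3),np.uint8);o[:360,:480]=cv2.resize(a[170:290,220:380,::-1],None,fx=3,fy=3);o[360:,:480]=b[60:300,80:560,::-1]
cv2.imwrite('pics/c9.png',o)
"
```

```text
t 23.43 p [0.5998 0.05   0.1326] jaw yaw 95.2 F [-5.5 -0.3 20. ] open 0.0122
t 23.73 p [0.5998 0.05   0.1326] jaw yaw 95.2 F [-5.8  0.8 20.7] open 0.0117
```

View pics/c9.png

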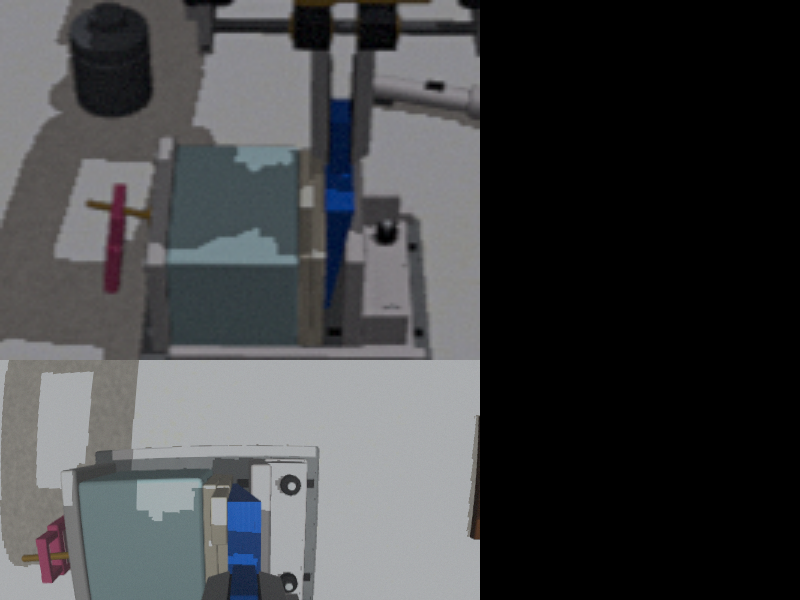

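Wedge is jammed upright between plate_a and the stop, badge hangs on the peg; force steady at 20 N. Hand in.

```bash
python3 -c "
from workcell import ctrl
print(ctrl.job_done()); o=ctrl.observe(); print(o['time'],o['position'],o['force'],o['opening'])"
```

```text
the job is handed in; nothing more can be done
None
the job is handed in; nothing more can be done
```

I handed the job in at about 23.7 s; no verdict was reported. The badge holder is on the peg, both spacer plates are in the gap, and the wedge is jammed and still held under a downward push.

- **Badge holder:** I hung it on the peg and let go. The last picture shows it still hanging there, leaning a little because the peg slopes.
- **Plates:** the gap measured about 28 mm, too wide for one plate. I stood plate_b against the block and then plate_a against plate_b. A picture after the second one showed both flush, with about 12 mm left.
- **Wedge:** it jammed with its lower edge about 28 mm above the base, where I expected it. Over the last 0.3 s before hand-in the tool did not move and the push held steady at about 20 N.
- **Pig, torch and clip box:** I never touched them. I did not measure their positions again at the end.

Three checks were less clean:
- **Cameras:** the top and wrist cameras disagreed by 3–6 mm in y. I settled that by feeling for contact with the block and first plate.
- **Side force:** about 5–6 N of sideways force along x remained on the tool while pressing.
- **Contact forces:** I could not read the forces between individual parts, only the force at the wrist.

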